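Load solder-paste jars into the warm-up box

TASK

Load the paste warm-up box: reach under the front edge of its closed clear hood, push the hidden sprung safety catch aside and lift the hood right open until it stays up. Stand every solder-paste jar from the bench upright on the sloped rollers inside so that they roll down and queue up against the stop, then close the hood and press it down until the catch has snapped. Do not knock the reel, the flux bottle or the circuit board about.

Things in the scene. Friction and masses are not known exactly. Their poses are not given: they have to be found in the camera images.
- box: Warm-up box, fixed: grey base 410 mm wide (its y), 190 deep (its x). Origin at the centre of its underside; x to its back, y to the left seen from the robot, z up. A lane of 17 free rollers runs along y at x = 0, sloping 8 degrees down to +y, between guides 74 mm apart whose edges stand about 20 mm above the rollers. Side and back walls 96 mm high at most, front apron 45 mm.
- lane_stop (a point): The lower end of the lane: the point at roller-top height (55 mm above the bench) on the face of the stop plate, in the middle of the lane; axes as the box's. A jar resting against the stop has its centre 30 to 37 mm to -y of here. Standing jars lean 8 degrees with the slope.
- lane_top (a point): Loading point: on the roller tops at the middle of the lane, 290 mm uphill (to -y) of the stop, where the rollers are 96 mm above the bench. A jar stood here rolls by itself down to the stop or the queue within a few seconds.
- hood (a joint): Angle of the hood: 0 closed, 1.6 fully open. Held shut by the catch. Lifting its front edge takes about 5 N; beyond about 1.1 rad it falls open by its own weight, and below about 0.9 rad it falls shut, slowly, as the hinge is damped.
- hood_hinge (a point): Middle of the hood's hinge line (along the box's y): 85 mm behind the lane's centre line, 100 mm above the bench. The hood is a shell 400 mm wide, 100 mm high and 175 mm from hinge line to front face.
- hood_edge (a point): Point on the lower front edge of the hood straight in front of the catch, moving with the hood; 100 mm above the bench when closed, with open space beneath it down to the 45 mm apron and 45 mm in behind it as far as the lane's guide. The edge is a rail 12 mm deep and 14 mm high, flat below.
- catch_tab (a point): Centre of the catch's tab, an upright steel plate 5 mm thick along the box's y, 30 mm along x, 46 mm high, hidden below and behind the hood's front edge: 10 to 40 mm in behind the hood's front face, 46 to 92 mm above the bench. Push it from its -y side to +y of the box (left, seen from the robot); the space at its -y side is free. Its small hook is out of the fingers' way.
- catch (a joint): Travel of the catch: 0 at rest, 0.022 m at its end. From 0.012 m on the hood is free; hold the catch there until the hood's edge has risen about 15 mm. The spring pushes back with 2 N at rest, 5 N at the end. When the hood is pressed down the catch is cammed aside and snaps back by itself.
- hood_handle (a point): Middle of the straight part of the hood's handle, a round steel bar of 12 mm diameter, 80 mm long along the box's y (ends bent back to the hood), 41 mm off the hood's front face and 30 mm above its lower edge, moving with the hood. With the hood open it stands on top, and can be taken from above to pull the hood forward.
- hood_top (a point): Point on the top of the hood near its front, at mid-width, moving with the hood; 205 mm above the bench when closed. Let down, the hood first rests on the catch at about 0.1 rad; a downward press here of 5 to 10 N snaps it shut.
- jar0_c (a point): A white plastic solder-paste jar, an upright cylinder 60 mm in diameter and 70 mm tall with a grey lid, 0.3 to 0.5 kg, standing on the bench at the start. The point is its centre, half-way up; z is its axis. All jars are alike; an absent one reads None.
- jar1_c (a point): A white plastic solder-paste jar, an upright cylinder 60 mm in diameter and 70 mm tall with a grey lid, 0.3 to 0.5 kg, standing on the bench at the start. The point is its centre, half-way up; z is its axis. All jars are alike; an absent one reads None.
- jar2_c (a point): A white plastic solder-paste jar, an upright cylinder 60 mm in diameter and 70 mm tall with a grey lid, 0.3 to 0.5 kg, standing on the bench at the start. The point is its centre, half-way up; z is its axis. All jars are alike; an absent one reads None.
- jar3_c (a point): A white plastic solder-paste jar, an upright cylinder 60 mm in diameter and 70 mm tall with a grey lid, 0.3 to 0.5 kg, standing on the bench at the start. The point is its centre, half-way up; z is its axis. All jars are alike; an absent one reads None.
- reel: Bystander: a reel of solder wire, 60 mm in diameter and 40 mm high, standing flat among the jars; origin at the centre of its underside.
- flux: Bystander: an amber flux bottle, 60 mm in diameter, 130 mm tall, to the left in front of the box; origin at the centre of its underside.
- board: Bystander: a blue circuit board with components, 160 by 120 mm, lying flat on the bench, to the left; origin at the centre of its underside.
There are look-alikes about, which are no part of the job. Leave any brown look-alike of the part that bears jar1_c alone.

How it is judged:
On the way, in this order (a step that is already met when the one before it is completed fails the run):
1. the hood is lifted open past the catch (value of joint hood above 1.4 rad), for 0.3 s.
2. every jar stands upright on the rollers, queued against the stop, with the hood still open (x of jar0_c in the frame of lane_stop between -0.018 and 0.018 m and y of jar0_c in the frame of lane_stop between -0.26 and -0.02 m and z of jar0_c in the frame of lane_stop between 0.02 and 0.085 m and angle between each of jar0_c, jar1_c, jar2_c, jar3_c's own z axis and vertical below 0.25 rad and (y of jar0_c in the frame of lane_stop above -0.042 m or distance between jar0_c and jar1_c below 0.072 m or distance between jar0_c and jar2_c below 0.072 m or distance between jar0_c and jar3_c below 0.072 m) and x of jar1_c in the frame of lane_stop between -0.018 and 0.018 m and y of jar1_c in the frame of lane_stop between -0.26 and -0.02 m and z of jar1_c in the frame of lane_stop between 0.02 and 0.085 m and (y of jar1_c in the frame of lane_stop above -0.042 m or distance between jar1_c and jar0_c below 0.072 m or distance between jar1_c and jar2_c below 0.072 m or distance between jar1_c and jar3_c below 0.072 m) and x of jar2_c in the frame of lane_stop between -0.018 and 0.018 m and y of jar2_c in the frame of lane_stop between -0.26 and -0.02 m and z of jar2_c in the frame of lane_stop between 0.02 and 0.085 m and (y of jar2_c in the frame of lane_stop above -0.042 m or distance between jar2_c and jar0_c below 0.072 m or distance between jar2_c and jar1_c below 0.072 m or distance between jar2_c and jar3_c below 0.072 m) and x of jar3_c in the frame of lane_stop between -0.018 and 0.018 m and y of jar3_c in the frame of lane_stop between -0.26 and -0.02 m and z of jar3_c in the frame of lane_stop between 0.02 and 0.085 m and (y of jar3_c in the frame of lane_stop above -0.042 m or distance between jar3_c and jar0_c below 0.072 m or distance between jar3_c and jar1_c below 0.072 m or distance between jar3_c and jar2_c below 0.072 m) and y of any of jar0_c, jar1_c, jar2_c, jar3_c in the frame of lane_stop above -0.042 m and linear speed of each of jar0, jar1, jar2, jar3 below 0.03 m/s and value of joint hood above 1 rad), for 0.3 s.
At the end, for the whole second after the job is handed in: Every jar upright (0.25 rad) and still on the lane, within 18 mm of its centre line; the first within 42 mm of the stop, each other one queued next to another (centres under 72 mm apart); hood closed (under 0.03 rad); catch back at rest (under 6 mm) (x of jar0_c in the frame of lane_stop between -0.018 and 0.018 m and y of jar0_c in the frame of lane_stop between -0.26 and -0.02 m and z of jar0_c in the frame of lane_stop between 0.02 and 0.085 m and angle between each of jar0_c, jar1_c, jar2_c, jar3_c's own z axis and vertical below 0.25 rad and (y of jar0_c in the frame of lane_stop above -0.042 m or distance between jar0_c and jar1_c below 0.072 m or distance between jar0_c and jar2_c below 0.072 m or distance between jar0_c and jar3_c below 0.072 m) and x of jar1_c in the frame of lane_stop between -0.018 and 0.018 m and y of jar1_c in the frame of lane_stop between -0.26 and -0.02 m and z of jar1_c in the frame of lane_stop between 0.02 and 0.085 m and (y of jar1_c in the frame of lane_stop above -0.042 m or distance between jar1_c and jar0_c below 0.072 m or distance between jar1_c and jar2_c below 0.072 m or distance between jar1_c and jar3_c below 0.072 m) and x of jar2_c in the frame of lane_stop between -0.018 and 0.018 m and y of jar2_c in the frame of lane_stop between -0.26 and -0.02 m and z of jar2_c in the frame of lane_stop between 0.02 and 0.085 m and (y of jar2_c in the frame of lane_stop above -0.042 m or distance between jar2_c and jar0_c below 0.072 m or distance between jar2_c and jar1_c below 0.072 m or distance between jar2_c and jar3_c below 0.072 m) and x of jar3_c in the frame of lane_stop between -0.018 and 0.018 m and y of jar3_c in the frame of lane_stop between -0.26 and -0.02 m and z of jar3_c in the frame of lane_stop between 0.02 and 0.085 m and (y of jar3_c in the frame of lane_stop above -0.042 m or distance between jar3_c and jar0_c below 0.072 m or distance between jar3_c and jar1_c below 0.072 m or distance between jar3_c and jar2_c below 0.072 m) and y of any of jar0_c, jar1_c, jar2_c, jar3_c in the frame of lane_stop above -0.042 m and linear speed of each of jar0, jar1, jar2, jar3 below 0.03 m/s and value of joint hood below 0.03 rad and value of joint catch below 0.006 m); the robot touches nothing.
It fails at once if the reel, the flux bottle or the circuit board is knocked more than 60 mm from its place (distance of any of reel, flux, board from where it was at the start of the episode above 0.06 m).
It fails at once if the flux bottle is tipped over (angle between flux's own z axis and vertical above 0.7 rad).
Of jar0, jar1, jar2, jar3 only 2 to 4 are there at a start; the rules pass over those that are not, and their reading is None.
At some moment in a run one of jar0, jar1, jar2, jar3 may be knocked a few centimetres aside while the robot is not near it.
It also fails if it takes over 210 s, if anything falls off the work surface, if the arm or the gripper's body presses on something with over 40 N, if the wrist force passes 120 N, or if a joint passes its speed limit or range.

ROBOT

A 7-joint arm with a two-finger parallel gripper is mounted at the origin on the work surface. World frame = base frame: x ahead of the robot, y to its left, z up, the work surface at z = 0. Lengths are in m, angles in rad, forces in N, time in s.
With the tool pointing down it reaches from about 0.425 to 0.875 m from the base axis. Payload 4.7 kg.
Tool frame: the origin (TCP) lies where the fingers leave the gripper's body, on its centre line; the fingertips stand 73 mm ahead of it and the grasp point (between the pads) lies 54 mm ahead of it; z points along the fingers, y is the line along which they close (so a half turn about z gives the same grasp; the last joint's range is limited). The gripper opens to 85 mm and grips with 20 to 120 N. Pads are 22 mm wide; open, the fingers measure 114 mm over their backs; the gripper's body (76 mm by 85 mm) begins 54 mm behind the grasp point. The pads swing forward as they close: fully open they stand 13 mm farther back than shut.
Start: joints at [-1.286, 0.321, -0.07, 1.45, 0.023, 1.371, -0.057], TCP at [0.174, 0.626, 0.304] pointing down, gripper open.
Joint ranges: [-2.86, 2.86], [-0.3, 2.09], [-1.38, 1.24], [0.06, 2.45], [-1.56, 4.7], [0.09, 2.05], [-2.69, 2.69]. Speed limits (rad/s): [2.57, 2.57, 3.14, 3.14, 3.14, 3.14, 3.14].

INTERFACE

Orientations are given as a 3x3 rotation matrix whose columns are the frame's x, y, z axes.
In Python, from bench import status, cams, sign_off gives the robot as it stands. The module is installed in compiled form; this text tells all that it offers.
- The arm moves only by the tool step_arm, never from a script. Its argument "series" is a list that holds one entry, the list of rows, each a list of 7 numbers: the turn, a rotation vector about the world's x, y, z in units of 6 degrees (1.0 is 6 degrees), then the shift along the world's x, y, z in mm, then the opening, from -1 (shut) to 1 (fully open). In form: [[[ax, ay, az, tx, ty, tz, grip], ...]]. A call has exactly 10 rows; each row is the pose to reach, as a shift and turn from the pose commanded when the call began; what a row does not reach only later rows make up. A row lasts 1/10 s, in which the tool goes at most 50 mm and 8.59 degrees, less where a joint would pass 70% of its speed; a pose out of reach is approached as far as the arm can. A call with a gripper value outside its range is refused whole. The fingers move at their own pace and stop on an object; "grip_force" is the grip in N (left out, the last holds). Time passes only in rows, so rows that repeat a pose let the fingers close, or fill a call up. It gives the time, the measured TCP pose, the force, the opening and the grip force at its end, in the units of the state.
- status.read_state(): the state, without advancing time (a new reading comes with each control period).
- cams.read_camera(name): name is "scene" or "top" or "wrist"; returns the picture (384x512x3 uint8, red, green, blue); there is no depth.
- cams.calibration(name): a dict with "fx", "fy", "cx", "cy" (pixels), "rvec" (rotation vector, rad) and "tvec" (3), from world to camera coordinates, as OpenCV has them. Camera axes: x right, y down, z forward; pixel columns grow to the right and rows downward; lengths in m; the calibration is good to about 2 mm. A picture is of the moment at which its call begins: read the wrist's pose just before it. calibration takes no time and is no camera call; for the wrist camera it gives the pose at the moment of the call.
- sign_off(): hands the job in; it is judged then, once.
The state is a dict: "time": time; "joint_positions": joint angles; "qd": joint speeds; "effort": joint torques, N m; "tcp_pos": TCP position; "orientation": TCP orientation; "wrist_force": force on the tool from outside, world axes, zero at the start; "ft_torque": the same for the moment, N m; "finger_gap": opening from 0.0 (shut) to 1.0 (fully open); "gripper_force": force on a finger pad.
Only numpy, scipy, OpenCV 4.12 (cv2) and the standard library are available. Lean on these libraries where they do the work, as an engineer would, in place of code of your own. Each camera call takes 0.05 s, during which the arm holds its last target. There are 200 camera calls.

## Working session

There is one attempt and no reset: what is moved stays moved. The work goes in short steps, Python scripts to look and compute and a tool call to move; the robot and the scene stay as the last step left them, time stands still between calls to the robot, and variables do not carry over. Pictures are saved under pics/ and viewed, at most 14 in all, crops included, and the job is handed in when it is done.

Besides the shell and the picture viewer there is one more tool, called after "Emit:" by a JSON object that holds its "op" and its "data". step_arm: Moves the arm, as the interface text tells. Its arguments: {"type":"object","properties":{"series":{"type":"array"},"grip_force":{"type":"number"}},"required":["series"]}

```bash
mkdir -p pics && cat > h.py <<'E'
import numpy as np, cv2
from bench import status, cams
def cal(n):
    c=cams.calibration(n); K=np.array([[c['fx'],0,c['cx']],[0,c['fy'],c['cy']],[0,0,1.]])
    return K,cv2.Rodrigues(np.array(c['rvec'],float))[0],np.array(c['tvec'],float)
def unp(n,u,v,z,c=None):
    K,R,t=c or cal(n); d=R.T@np.linalg.inv(K)@[u,v,1.]; o=-R.T@t
    return o+d*(z-o[2])/d[2]
def proj(n,p,c=None):
    K,R,t=c or cal(n); q=K@(R@np.asarray(p,float)+t); return q[:2]/q[2]
def pic(n,f,crop=None,s=1):
    im=cams.read_camera(n)[:,:,::-1]
    if crop: im=im[crop[1]:crop[3],crop[0]:crop[2]]
    im=cv2.resize(im,None,fx=s,fy=s,interpolation=cv2.INTER_CUBIC); cv2.imwrite('pics/'+f,im)
E
python3 - <<'E'
from h import *
np.set_printoptions(precision=4,suppress=True)
pic('top','top0.png',s=1.5); pic('scene','scene0.png',s=1.5)
for n in('top','scene','wrist'):
    K,R,t=cal(n); print(n,K[0,0],-R.T@t,R[2])
print(status.read_state())
E
```

```text
top 353.6796493712417 [0.4277 0.0183 1.2194] [ 0.0898  0.0152 -0.9958]
scene 396.93515046488255 [1.3732 0.349  0.9612] [-0.6925 -0.2746 -0.6671]
wrist 345.74214707607007 [0.0986 0.6467 0.3728] [ 0.2929 -0.0827 -0.9526]
{'time': 0.1, 'joint_positions': array([-1.2859,  0.3217, -0.0701,  1.4516,  0.0226,  1.3708, -0.0569]), 'qd': array([-0.0004, -0.0015, -0.0006, -0.0021,  0.0002,  0.0007, -0.0013]), 'effort': array([ -0.0004, -49.4877,  -0.384 , -31.5212,   0.0131,   0.0074,
         0.    ]), 'tcp_pos': array([0.1738, 0.6259, 0.3029]), 'orientation': array([[-0.9636,  0.2675, -0.0004],
       [ 0.2675,  0.9636, -0.0017],
       [-0.0001, -0.0018, -1.    ]]), 'wrist_force': array([ 0.1291, -0.4883, -0.1612]), 'ft_torque': array([ 0.0506,  0.0305, -0.0229]), 'gripper_force': 0.0, 'finger_gap': 0.9980414706449371}
```

View pics/top0.png

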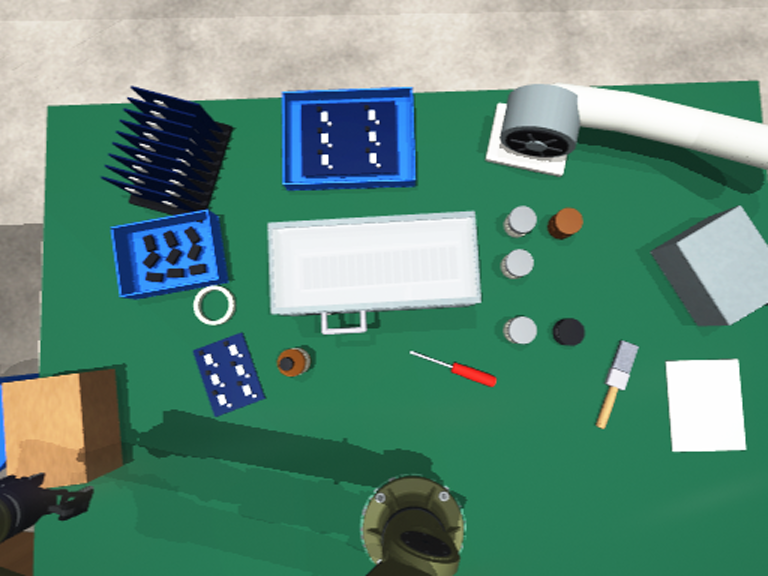

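View pics/scene0.png

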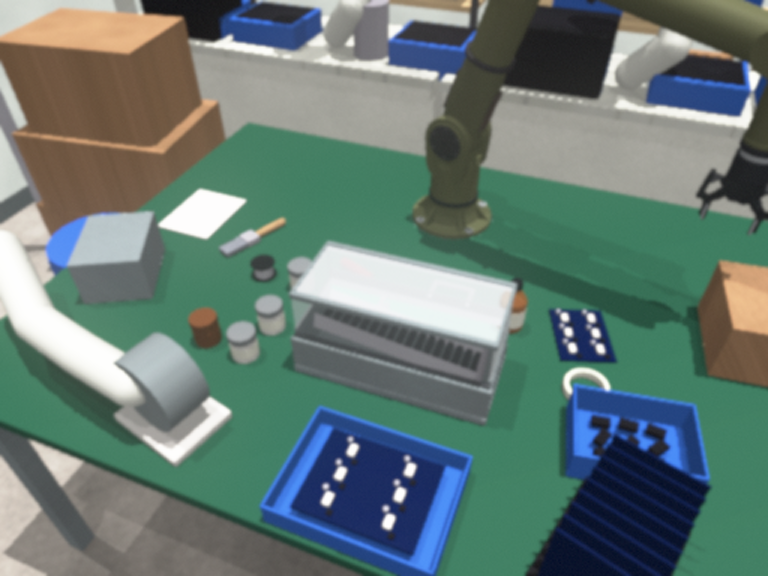

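```bash
python3 - <<'E'
from h import *
im=cams.read_camera('top')[:,:,::-1]
a=cv2.resize(im[130:240,165:415],(800,352),interpolation=cv2.INTER_CUBIC)
im=cams.read_camera('scene')[:,:,::-1]
b=cv2.resize(im[150:285,120:360],(800,450),interpolation=cv2.INTER_CUBIC)
cv2.imwrite('pics/a1.png',a);cv2.imwrite('pics/b1.png',b)
E
```

```text
(no output)
```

View pics/a1.png

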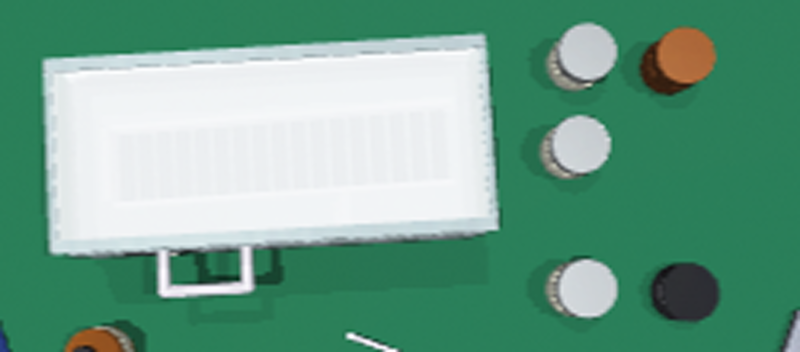

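```bash
python3 - <<'E'
from h import *
np.set_printoptions(precision=4,suppress=True)
f=lambda u,v,z:unp('top',165+u/3.2,130+v/3.2,z)
c=[f(*p,0.203) for p in[(43,60),(486,36),(498,230),(53,253)]]
for p in c: print(p)
print([np.linalg.norm(c[i]-c[(i+1)%4]) for i in range(4)])
y=(c[0]-c[1]+c[3]-c[2]);print('yaw',np.arctan2(-y[0],y[1]))
for p in[(160,293),(253,291),(206,292)]:print('h',f(*p,.13))
for p in[(587,52),(581,145),(587,287)]:print('jar',f(*p,.07))
print('brown',f(686,55,.07),'reel',f(686,292,.04),'flux',unp('top',290/1.5,362/1.5,.13), 'mark',f(345,205,.09))
print('sd', [unp('top',u/1.5,v/1.5,0.01) for u,v in [(410,351),(495,380)]])
E
```

```text
[0.6494 0.2664 0.203 ]
[ 0.6582 -0.1387  0.203 ]
[ 0.4812 -0.1417  0.203 ]
[0.4725 0.2589 0.203 ]
[np.float64(0.4051537396320661), np.float64(0.17702605470760213), np.float64(0.40063875008061683), np.float64(0.17697595649955206)]
yaw 0.021746191888138325
h [0.4343 0.1733 0.13  ]
h [0.4336 0.0838 0.13  ]
h [0.4339 0.129  0.13  ]
jar [ 0.6682 -0.2618  0.07  ]
jar [ 0.5723 -0.2508  0.07  ]
jar [ 0.4281 -0.2494  0.07  ]
brown [ 0.6618 -0.3626  0.07  ] reel [ 0.4199 -0.3578  0.04  ] flux [0.3759 0.2409 0.13  ] mark [ 0.5168 -0.008   0.09  ]
sd [array([ 0.3871, -0.0072,  0.01  ]), array([ 0.3171, -0.1958,  0.01  ])]
```

View pics/b1.png

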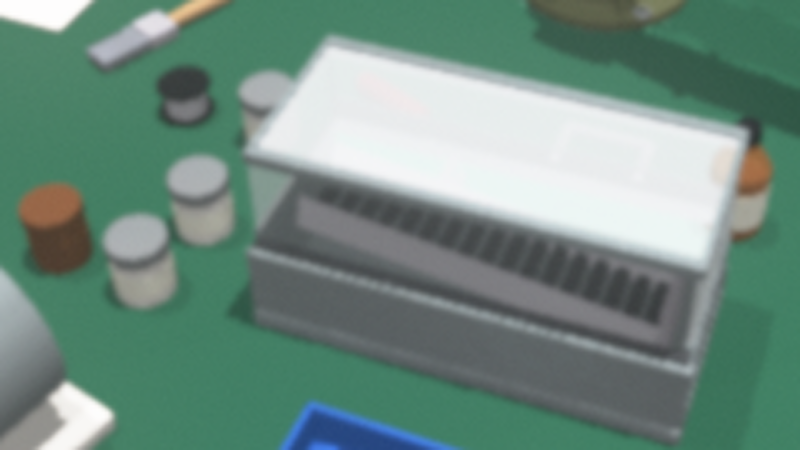

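Emit:
{"op": "step_arm", "data": {"series": [[[0,0,0.3,30,-30,20,1],[0,0,0.6,60,-65,40,1],[0,0,0.9,90,-100,60,1],[0,0,1.2,120,-135,80,1],[0,0,1.5,150,-170,97,1],[0,0,1.8,180,-205,97,1],[0,0,2.1,210,-240,97,1],[0,0,2.4,240,-275,97,1],[0,0,2.6,255,-310,97,1],[0,0,2.6,260,-350,97,1]]]}}

```text
time: 1.2
tcp_pos: [0.4352, 0.2745, 0.4004]
orientation: [[-1.0, -0.0, -0.0], [-0.0, 1.0, -0.001], [0.0, -0.001, -1.0]]
wrist_force: [-0.3, 0.6, 0.2]
finger_gap: 1.0
gripper_force: 0.0
```

```bash
cat >> h.py <<'E'
import json
def log():
    s=status.read_state(); d={k:np.asarray(v).tolist() for k,v in s.items()}
    open('log.jsonl','a').write(json.dumps(d)+'\n'); return s
E
python3 -c "
from h import *
np.set_printoptions(precision=4,suppress=True)
s=log();print(s['time'],s['joint_positions'],s['tcp_pos'],s['orientation'])"
```

```text
1.2 [-0.821  -0.0032  0.2065  1.6317  0.0011  1.5135  0.9566] [0.4352 0.2745 0.4004] [[-1.     -0.0004 -0.0001]
 [-0.0004  1.     -0.0006]
 [ 0.0001 -0.0006 -1.    ]]
```

Emit:
{"op": "step_arm", "data": {"series": [[[0,0,0,0,-40,0,1],[0,0,0,0,-80,0,1],[0,0,0,0,-120,0,1],[0,0,0,0,-160,0,1],[0,0,0,0,-200,0,1],[0,-1,0,0,-240,0,1],[0,-2,0,-10,-280,-10,1],[0,-3,0,-20,-300,-25,1],[0,-4,0,-30,-300,-40,1],[0,-5,0,-35,-300,-50,1]]]}}

```text
time: 2.2
tcp_pos: [0.4312, 0.0161, 0.3804]
orientation: [[-0.981, -0.022, 0.192], [-0.017, 0.999, 0.027], [-0.193, 0.023, -0.981]]
wrist_force: [0.2, -0.2, 0.5]
finger_gap: 1.004
gripper_force: 0.0
```

```bash
python3 -c "
from h import *
np.set_printoptions(precision=4,suppress=True)
s=log();print(s['time'],s['joint_positions'],s['tcp_pos'],s['orientation'])
pic('wrist','w1.png',s=1.5)
K,R,t=cal('wrist');print(-R.T@t,R[2])"
```

```text
2.2 [ 0.0868 -0.2929 -0.1406  1.9304 -0.0595  1.307   1.5489] [0.4312 0.0161 0.3804] [[-0.9811 -0.0223  0.1923]
 [-0.0174  0.9995  0.027 ]
 [-0.1928  0.0231 -0.981 ]]
[0.3406 0.0101 0.4319] [ 0.479   0.0268 -0.8774]
```

View pics/w1.png

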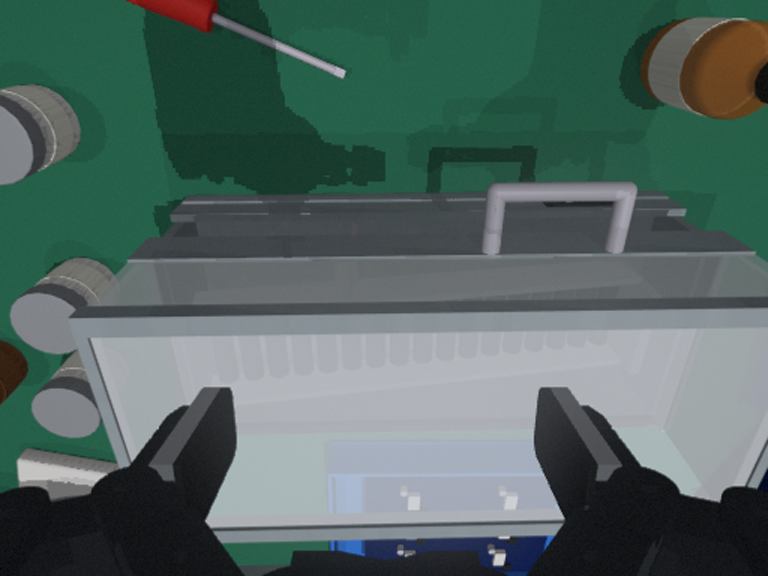

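```bash
cat > kin.py <<'E'
import numpy as np, json, itertools
from scipy.spatial.transform import Rotation as Ro
from scipy.optimize import least_squares
D=[json.loads(l) for l in open('log.jsonl')]
D.append(dict(joint_positions=[-1.2859,0.3217,-0.0701,1.4516,0.0226,1.3708,-0.0569],tcp_pos=[0.1738,0.6259,0.3029],orientation=[[-0.9636,0.2675,-0.0004],[0.2675,0.9636,-0.0017],[-0.0001,-0.0018,-1]]))
def rots(q,s):
    R=np.eye(3); out=[]
    for i,a in enumerate('zyzyzyz'):
        R=R@Ro.from_euler(a,s[i]*q[i]).as_matrix(); out.append(R)
    return out
if __name__=='__main__':
    best=[]
    for s in itertools.product([1,-1],repeat=7):
        if s[1]<0 or s[3]<0 or s[5]<0: continue
        C=[rots(d['joint_positions'],s)[6].T@np.array(d['orientation']) for d in D]
        best.append((sum(np.abs(c-C[0]).sum() for c in C),s,C[0].round(3).tolist()))
    best.sort(key=lambda b:b[0]); print(best[:3])
    s=best[0][1]
    A=[];b=[]
    for d in D:
        r=rots(d['joint_positions'],s); R=[np.eye(3)]+r
        # offsets: h(z,base), L1 (z after j2/3), elbow x offsets, L2, wrist offset, L3
        cols=[R[0][:,2],R[3][:,2],R[3][:,0],R[5][:,2],R[5][:,0],R[7][:,2]]
        A.append(np.array(cols).T); b.append(d['tcp_pos'])
    A=np.vstack(A);b=np.hstack(b)
    for idx in([0,1,3,5],[0,1,2,3,5],[0,1,2,3,4,5]):
        x,*_=np.linalg.lstsq(A[:,idx],b,rcond=None); print(idx,x.round(4),np.abs(A[:,idx]@x-b).max())
E
python3 kin.py
```

```text
[(np.float64(0.00029097117160286316), (-1, 1, -1, 1, -1, 1, -1), [[0.0, -1.0, 0.0], [1.0, -0.0, -0.0], [0.0, 0.0, 1.0]]), (np.float64(0.43096005250140185), (-1, 1, -1, 1, 1, 1, -1), [[0.0, -1.0, 0.002], [1.0, 0.0, -0.001], [0.001, 0.002, 1.0]]), (np.float64(1.509171528364173), (1, 1, 1, 1, 1, 1, 1), [[-0.001, 1.0, -0.001], [-1.0, -0.001, 0.0], [-0.0, 0.001, 1.0]])]
[0, 1, 3, 5] [0.1721 0.4315 0.5208 0.1732] 0.027237020863791483
[0, 1, 2, 3, 5] [ 1.722e-01  4.315e-01 -4.000e-04  5.212e-01  1.732e-01] 0.027233100415618466
[0, 1, 2, 3, 4, 5] [-0.2473  0.2934  0.0057  0.4888 -0.3629 -0.0178] 0.029514543253868597
```

Emit:
{"op": "step_arm", "data": {"series": [[[0,0,0,20,-40,10,1],[0,0,0,30,-80,10,1],[1,0,0,30,-120,10,1],[2,0,0,30,-160,10,1],[3,0,0,30,-200,10,1],[4,0,0,30,-240,10,1],[5,0,0,30,-260,10,1],[5,0,0,30,-260,10,1],[5,0,0,30,-260,10,1],[5,0,0,30,-260,10,1]]]}}

```text
time: 3.25
tcp_pos: [0.462, -0.242, 0.3905]
orientation: [[-0.982, -0.025, 0.189], [0.077, 0.854, 0.514], [-0.174, 0.519, -0.837]]
wrist_force: [0.6, 0.1, 0.2]
finger_gap: 1.001
gripper_force: 0.0
```

```bash
python3 -c "
from h import *
np.set_printoptions(precision=4,suppress=True)
s=log();print(s['time'],s['joint_positions'],s['tcp_pos'],s['orientation'])
"; python3 kin.py
```

```text
3.25 [ 0.3484  0.1203  0.4041  1.6234 -0.5768  1.6483  2.3232] [ 0.462  -0.242   0.3905] [[-0.9817 -0.0248  0.1887]
 [ 0.0772  0.8543  0.514 ]
 [-0.1739  0.5192 -0.8368]]
[(np.float64(0.00029097117160424704), (-1, 1, -1, 1, -1, 1, -1), [[0.0, -1.0, 0.0], [1.0, -0.0, -0.0], [0.0, 0.0, 1.0]]), (np.float64(4.484071268096867), (1, 1, 1, 1, -1, 1, 1), [[-0.001, 1.0, 0.001], [-1.0, -0.001, 0.001], [0.001, -0.001, 1.0]]), (np.float64(4.773355274784002), (1, 1, 1, 1, 1, 1, 1), [[-0.001, 1.0, -0.001], [-1.0, -0.001, 0.0], [-0.0, 0.001, 1.0]])]
[0, 1, 3, 5] [0.2237 0.4515 0.5149 0.2434] 0.026706584042899717
[0, 1, 2, 3, 5] [ 0.2239  0.4516 -0.004   0.5188  0.2433] 0.026673281476842697
[0, 1, 2, 3, 4, 5] [ 0.2185  0.4538 -0.0035  0.5163 -0.017   0.2572] 0.026174246643331428
```

```bash
cat > kin2.py <<'E'
from kin import *
s=(-1,1,-1,1,-1,1,-1)
def cols(q,spec):
    R=[np.eye(3)]+rots(q,s); return np.array([R[i][:,k] for i,k in spec]).T
if __name__=='__main__':
    base=[(0,2),(3,2),(5,2),(7,2)]
    b=np.hstack([d['tcp_pos'] for d in D])
    ex=[(1,1),(1,0),(2,0),(2,1),(3,0),(3,1),(4,0),(5,0),(5,1),(6,0),(6,1),(7,0),(7,1)]
    res=[]
    for n in(1,2):
        for e in itertools.combinations(ex,n):
            sp=base+list(e); A=np.vstack([cols(d['joint_positions'],sp) for d in D])
            x,*_=np.linalg.lstsq(A,b,rcond=None); res.append((np.abs(A@x-b).max(),e,x.round(4)))
    res.sort(key=lambda r:r[0])
    for r in res[:8]: print(r)
E
python3 kin2.py
```

```text
(np.float64(0.00012828989529656276), ((1, 1), (3, 1)), array([ 0.2495,  0.4677,  0.5131,  0.2873, -0.0156, -0.0109]))
(np.float64(0.00012828989529656276), ((2, 1), (3, 1)), array([ 0.2495,  0.4677,  0.5131,  0.2873, -0.0156, -0.0109]))
(np.float64(0.0002677127778926147), ((1, 1), (5, 0)), array([ 0.2475,  0.468 ,  0.5098,  0.3053, -0.0267, -0.0195]))
(np.float64(0.0002677127778926147), ((2, 1), (5, 0)), array([ 0.2475,  0.468 ,  0.5098,  0.3053, -0.0267, -0.0195]))
(np.float64(0.000434906512830624), ((3, 1), (5, 0)), array([ 0.2524,  0.4672,  0.5177,  0.2617, -0.0264,  0.0277]))
(np.float64(0.001698305061249461), ((1, 1), (7, 1)), array([ 0.2615,  0.4632,  0.5139,  0.2947, -0.0282,  0.0029]))
(np.float64(0.001698305061249461), ((2, 1), (7, 1)), array([ 0.2615,  0.4632,  0.5139,  0.2947, -0.0282,  0.0029]))
(np.float64(0.0018980297368165755), ((1, 1), (5, 1)), array([ 0.2524,  0.4666,  0.5126,  0.2885, -0.0221, -0.0047]))
```

```bash
cat > ik.py <<'E'
from kin2 import *
SP=[(0,2),(3,2),(5,2),(7,2),(1,1),(3,1)]
X=np.array([0.2495,0.4677,0.5131,0.2873,-0.0156,-0.0109])
LO=np.array([-2.86,-.3,-1.38,.06,-1.56,.09,-2.69])+.02; HI=np.array([2.86,2.09,1.24,2.45,4.7,2.05,2.69])-.02
C=np.array([[0,-1,0],[1,0,0],[0,0,1.]])
def fk(q):
    return cols(q,SP)@X, rots(q,s)[6]@C
def ik(p,R=None,d=None,q0=None,n=6,rng=np.random.default_rng(0)):
    best=None
    for i in range(n):
        g=np.clip(q0,LO,HI) if (q0 is not None and i==0) else rng.uniform(LO,HI)
        def f(q):
            P,Q=fk(q); e=(Q-R).ravel() if R is not None else 2*(Q[:,2]-d)
            return np.r_[(P-p)*5,e, 0.003*(q-q0) if q0 is not None else []]
        r=least_squares(f,g,bounds=(LO,HI))
        P,Q=fk(r.x); err=np.linalg.norm(P-p)+np.linalg.norm((Q-R) if R is not None else Q[:,2]-d)*.2
        if best is None or err<best[0]-1e-3: best=(err,r.x)
        if err<3e-3: break
    return best
E
cat > scan.py <<'E'
from ik import *
for be in (20,35,50):
  for al in (-60,-30,0,30,60,90):
    a,b=np.radians([al,be]); d=np.array([np.cos(b)*np.cos(a),np.cos(b)*np.sin(a),-np.sin(b)])
    o=[]
    for tip in ([.505,-.03,.08],[.52,-.03,.18],[.58,-.03,.26]):
        e,q=ik(np.array(tip)-.073*d,d=d,n=5); o.append(round(e,3))
    print(be,al,o,q.round(2) if o[-1]<.01 else '')
E
time python3 scan.py
```

```text
20 -60 [np.float64(0.0), np.float64(0.0), np.float64(0.0)] [-0.53  0.2  -0.1   2.06  1.25  1.44 -2.52]
20 -30 [np.float64(0.067), np.float64(0.053), np.float64(0.0)] [ 0.21 -0.18 -0.69  2.41  1.57  0.84  2.52]
20 0 [np.float64(0.167), np.float64(0.14), np.float64(0.061)] 
20 30 [np.float64(0.032), np.float64(0.021), np.float64(0.0)] [-0.28 -0.18  0.78  2.39 -1.54  0.85  2.53]
20 60 [np.float64(0.0), np.float64(0.0), np.float64(0.0)] [ 0.92  0.28 -0.34  1.97 -1.17  1.36 -0.73]
20 90 [np.float64(0.0), np.float64(0.0), np.float64(0.0)] [ 1.33  1.01 -1.29  1.52 -0.26  1.45  2.63]
35 -60 [np.float64(0.0), np.float64(0.0), np.float64(0.0)] [-1.14  0.08  0.63  2.01  0.98  1.26  2.64]
35 -30 [np.float64(0.047), np.float64(0.013), np.float64(0.0)] [-0.2  -0.23 -0.2   2.28  1.12  0.77  2.64]
35 0 [np.float64(0.111), np.float64(0.073), np.float64(0.038)] 
35 30 [np.float64(0.019), np.float64(0.0), np.float64(0.0)] [ 0.48 -0.18 -0.05  2.24 -1.18  0.82 -2.63]
35 60 [np.float64(0.0), np.float64(0.0), np.float64(0.0)] [ 1.57  0.36 -1.19  1.89 -0.71  1.11  0.81]
35 90 [np.float64(0.0), np.float64(0.0), np.float64(0.0)] [ 1.32  0.89 -1.36  1.52 -0.09  1.43 -0.22]
50 -60 [np.float64(0.0), np.float64(0.0), np.float64(0.0)] [ 0.72  0.14 -1.18  1.87  0.87  1.3  -0.38]
50 -30 [np.float64(0.0), np.float64(0.0), np.float64(0.0)] [ 0.59 -0.25 -0.76  2.09  0.41  0.73 -1.96]
50 0 [np.float64(0.033), np.float64(0.03), np.float64(0.007)] [ 0.21 -0.28 -0.16  2.17 -0.13  0.55  1.38]
50 30 [np.float64(0.0), np.float64(0.0), np.float64(0.0)] [-0.49 -0.27  0.7   2.1  -0.43  0.76 -2.17]
50 60 [np.float64(0.0), np.float64(0.0), np.float64(0.0)] [ 1.59  0.33 -1.36  1.82 -0.39  1.1   1.89]
50 90 [np.float64(0.0), np.float64(0.0), np.float64(0.0)] [ 1.    0.44 -0.81  1.54 -0.37  1.47  0.58]
real	0m42.439s
user	0m42.848s
sys	0m0.092s
```

```bash
cat > scan2.py <<'E'
from ik import *
bx=lambda x,y,z:np.array([.568+x*.9998-y*.022,.061+x*.022+y*.9998,z])
q0=np.array(D[-2]['joint_positions'])
for al,be in((60,15),(50,15),(45,20),(45,25)):
    a,b=np.radians([al,be]); d=np.array([np.cos(b)*np.cos(a),np.cos(b)*np.sin(a),-np.sin(b)])
    for name,up in(('camup',1),('camdown',-1)):
        y=np.cross(d,[0,0,up]); y/=np.linalg.norm(y); R=np.array([np.cross(y,d),y,d]).T
        o=[]
        P=[bx(-.145,-.13,.085),bx(-.12,-.13,.18),bx(-.04,-.13,.25),bx(.01,-.13,.28)] if up>0 else [bx(-.20,-.15,.16),bx(-.22,-.2,.18)]
        for p in P:
            e,q=ik(p,R=R,q0=q0,n=6); o.append((round(e,3),q.round(2).tolist()))
        print(al,be,name,*o,sep='\n  ')
E
python3 scan2.py
```

```text
60
  15
  camup
  (np.float64(0.0), [0.45, 0.6, 0.34, 2.24, -1.36, 1.56, 1.29])
  (np.float64(0.0), [0.37, 0.38, 0.38, 2.23, -1.34, 1.57, 1.05])
  (np.float64(0.0), [0.32, 0.32, 0.33, 2.07, -1.38, 1.53, 0.83])
  (np.float64(0.0), [0.3, 0.34, 0.3, 1.97, -1.41, 1.5, 0.73])
60
  15
  camdown
  (np.float64(0.0), [0.21, 0.47, 0.74, 2.31, -1.26, 1.75, -1.91])
  (np.float64(0.0), [0.19, 0.53, 0.9, 2.24, -1.2, 1.9, -1.89])
50
  15
  camup
  (np.float64(0.0), [0.47, 0.56, 0.32, 2.35, -1.5, 1.49, 1.32])
  (np.float64(0.0), [0.38, 0.31, 0.38, 2.33, -1.46, 1.46, 1.05])
  (np.float64(0.0), [0.31, 0.24, 0.33, 2.19, -1.49, 1.39, 0.82])
  (np.float64(0.0), [0.29, 0.25, 0.3, 2.08, -1.51, 1.35, 0.72])
50
  15
  camdown
  (np.float64(0.0), [0.31, 0.37, 0.66, 2.41, -1.35, 1.62, -1.94])
  (np.float64(0.0), [0.3, 0.4, 0.81, 2.34, -1.27, 1.75, -1.96])
45
  20
  camup
  (np.float64(0.0), [0.5, 0.45, 0.27, 2.41, -1.54, 1.34, 1.26])
  (np.float64(0.0), [0.34, 0.2, 0.39, 2.39, -1.47, 1.31, 0.97])
  (np.float64(0.0), [0.27, 0.14, 0.34, 2.23, -1.48, 1.23, 0.74])
  (np.float64(0.0), [0.24, 0.17, 0.31, 2.12, -1.48, 1.2, 0.64])
45
  20
  camdown
  (np.float64(0.0), [1.49, 0.24, -0.57, 2.43, -1.2, 1.23, -2.13])
  (np.float64(0.0), [0.31, 0.25, 0.78, 2.39, -1.24, 1.56, -2.06])
45
  25
  camup
  (np.float64(0.0), [0.37, 0.39, 0.38, 2.42, -1.52, 1.27, 1.19])
  (np.float64(0.0), [0.31, 0.13, 0.4, 2.38, -1.4, 1.22, 0.88])
  (np.float64(0.0), [0.25, 0.1, 0.33, 2.21, -1.39, 1.16, 0.65])
  (np.float64(0.0), [0.22, 0.13, 0.31, 2.1, -1.39, 1.14, 0.55])
45
  25
  camdown
  (np.float64(0.0), [1.5, 0.17, -0.61, 2.43, -1.17, 1.19, -2.2])
  (np.float64(0.08), [-0.11, 0.78, 1.22, 2.41, 4.68, 2.0, -1.89])
```

```bash
python3 -c "
import cv2,numpy as np
im=cv2.imread('pics/w1.png')[185:345,120:520]
im=cv2.resize(im,None,fx=2,fy=2,interpolation=cv2.INTER_CUBIC)
t=cv2.imread('pics/top0.png')[205:320,260:490]
t=cv2.resize(t,(800,400),interpolation=cv2.INTER_CUBIC)
f=lambda a:cv2.createCLAHE(4,(4,4)).apply(cv2.cvtColor(a,cv2.COLOR_BGR2GRAY))
o=np.vstack([f(im),f(t)[:280] if 0 else cv2.resize(f(t),(800,280))])
cv2.imwrite('pics/c1.png',o);print(o.shape)"
```

```text
(600, 800)
```

View pics/c1.png

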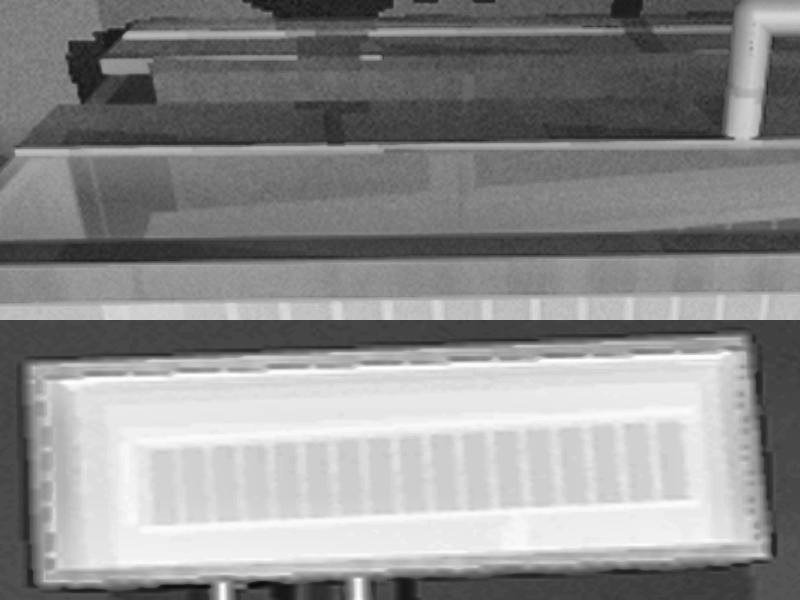

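```bash
python3 - <<'E'
from h import *
from ik import D
s=status.read_state(); K,R,t=cal('wrist'); Rt=s['orientation'];pt=s['tcp_pos']
Rc=R@Rt; tc=R@pt+t   # cam = Rc*tool + tc
d=D[1]; Ro=np.array(d['orientation']);po=np.array(d['tcp_pos']); R1=Rc@Ro.T; t1=tc-R1@po
bx=lambda x,y,z:np.array([.568+x*.9998-y*.022,.061+x*.022+y*.9998,z])
for y in(-.09,-.07,-.05):
  for z in(.055,.09): print(y,z,proj('wrist',bx(-.065,y,z),(K,R1,t1))*1.5)
for p in [bx(-.131,.068,.13),bx(-.09,-.2,.1),bx(-.095,-.205,.045),bx(-.09,-.2,.205)]: print(proj('wrist',p,(K,R1,t1))*1.5)
print(-Rc.T@tc)
E
```

```text
-0.09 0.055 [314.29478784 241.79275829]
-0.09 0.09 [309.73574848 260.84260521]
-0.07 0.055 [339.6644682  241.55890596]
-0.07 0.09 [337.16077151 260.56905967]
-0.05 0.055 [364.98295836 241.32552549]
-0.05 0.09 [364.52598967 260.29611065]
[556.07349422 188.26634783]
[144.89855524 235.73068748]
[164.02711818 202.26609907]
[ 66.20789529 315.69167395]
[ 0.0780578  -0.0002492  -0.06998203]
```

```bash
cat > tgt.py <<'E'
from ik import *
from bench import status
def Rt(al,be,up=1):
    a,b=np.radians([al,be]); d=np.array([np.cos(b)*np.cos(a),np.cos(b)*np.sin(a),-np.sin(b)])
    y=np.cross(d,[0,0,up]); y/=np.linalg.norm(y); return np.array([np.cross(y,d),y,d]).T
bx=lambda x,y,z:np.array([.568+x*.9998-y*.022,.061+x*.022+y*.9998,z])
def bxi(p): v=np.array(p)-[.568,.061,0]; return np.array([v[0]+.022*v[1],-.022*v[0]+v[1],v[2]])
def plan(path,n=10,q=None):
    st=status.read_state(); p,R=st['tcp_pos'],st['orientation']; q=st['joint_positions'] if q is None else q
    for P,Rg in path:
        rv=Ro.from_matrix(Rg@np.array(R).T).as_rotvec()
        print('turn/6deg',(rv/np.radians(6)).round(2),'shift mm',((P-p)*1000).round(0))
        for f in np.linspace(0,1,n+1)[1:]:
            e,q=ik(p+f*(P-p),R=Ro.from_rotvec(f*rv).as_matrix()@R,q0=q,n=1)
            if e>.003: print('  bad',f,e,q.round(2))
        print('  q',q.round(2)); p,R=P,Rg
E
python3 - <<'E'
from tgt import *
np.set_printoptions(suppress=True)
R=Rt(55,15)
plan([(np.array([.40,-.20,.28]),R),(bx(-.215,-.128,.20),R),(bx(-.215,-.128,.084),R),(bx(-.14,-.128,.084),R),(bx(-.14,-.09,.10),R),(bx(-.1,-.09,.2),R),(bx(0.0,-.09,.27),R),(bx(.06,-.09,.28),R)])
E
```

```text
turn/6deg [ 11.4   11.33 -12.64] shift mm [ -62.   42. -110.]
  q [ 0.47  0.28  0.59  2.09 -1.19  1.78  0.88]
turn/6deg [0. 0. 0.] shift mm [-44. 128. -80.]
  q [ 0.39  0.2   0.54  2.42 -1.22  1.59  1.08]
turn/6deg [0. 0. 0.] shift mm [   0.    0. -116.]
  q [ 0.46  0.58  0.46  2.39 -1.34  1.6   1.41]
turn/6deg [0. 0. 0.] shift mm [75.  2.  0.]
  q [ 0.39  0.6   0.39  2.29 -1.46  1.55  1.31]
turn/6deg [0. 0. 0.] shift mm [-1. 38. 16.]
  q [ 0.34  0.52  0.37  2.36 -1.5   1.5   1.29]
turn/6deg [0. 0. 0.] shift mm [ 40.   1. 100.]
  q [ 0.27  0.27  0.38  2.31 -1.46  1.45  0.99]
turn/6deg [0. 0. 0.] shift mm [100.   2.  70.]
  q [ 0.19  0.26  0.34  2.1  -1.5   1.38  0.75]
turn/6deg [0. 0. 0.] shift mm [60.  1. 10.]
  q [ 0.17  0.33  0.31  1.98 -1.54  1.36  0.69]
```

Emit:
{"op": "step_arm", "data": {"series": [[[0.7,0.7,-0.8,0,0,0,1],[1.4,1.4,-1.6,-5,0,0,1],[2.1,2.1,-2.4,-10,5,0,1],[2.8,2.8,-3.2,-15,10,-10,1],[3.5,3.5,-3.95,-20,10,-15,1],[4.2,4.2,-4.7,-25,15,-20,1],[4.9,4.9,-5.45,-30,20,-30,1],[5.6,5.6,-6.2,-30,20,-40,1],[6.3,6.3,-7.0,-30,20,-50,1],[6.6,6.6,-7.35,-30,20,-50,1]]]}}

```text
time: 4.25
tcp_pos: [0.4313, -0.2217, 0.3394]
orientation: [[-0.505, 0.822, 0.262], [0.542, 0.066, 0.838], [0.672, 0.565, -0.479]]
wrist_force: [-0.1, 0.5, -0.1]
finger_gap: 1.002
gripper_force: 0.0
```

```bash
python3 - <<'E'
from tgt import *
import h; h.log()
np.set_printoptions(suppress=True)
R=Rt(55,15)
plan([(bx(-.215,-.128,.20),R)])
E
```

```text
turn/6deg [ 4.74  4.67 -5.3 ] shift mm [ -75.  150. -139.]
  q [ 0.4   0.2   0.54  2.42 -1.22  1.59  1.08]
```

Emit:
{"op": "step_arm", "data": {"series": [[[0.6,0.6,-0.6,-12,10,-10,1],[1.1,1.1,-1.2,-24,20,-20,1],[1.7,1.7,-1.8,-36,35,-35,1],[2.2,2.2,-2.5,-48,50,-50,1],[2.8,2.8,-3.1,-60,70,-65,1],[3.4,3.4,-3.8,-70,90,-80,1],[3.9,3.9,-4.4,-75,110,-95,1],[4.5,4.4,-5.0,-75,130,-110,1],[4.74,4.67,-5.3,-75,150,-125,1],[4.74,4.67,-5.3,-75,150,-139,1]]]}}

```text
time: 5.25
tcp_pos: [0.3554, -0.0693, 0.2016]
orientation: [[0.145, 0.823, 0.549], [0.216, -0.568, 0.794], [0.966, 0.004, -0.26]]
wrist_force: [0.2, -0.7, 0.8]
finger_gap: 1.0
gripper_force: 0.0
```

Emit:
{"op": "step_arm", "data": {"series": [[[0,0,0,0,0,-20,1],[0,0,0,0,0,-40,1],[0,0,0,0,0,-60,1],[0,0,0,0,0,-80,1],[0,0,0,0,0,-100,1],[0,0,0,0,0,-112,1],[0,0,0,0,0,-116,1],[0,0,0,0,0,-116,1],[0,0,0,0,0,-116,1],[0,0,0,0,0,-116,1]]]}}

```text
time: 6.25
tcp_pos: [0.3567, -0.0738, 0.086]
orientation: [[0.145, 0.82, 0.554], [0.218, -0.573, 0.79], [0.965, 0.006, -0.262]]
wrist_force: [-1.3, 0.4, -0.3]
finger_gap: 0.999
gripper_force: 0.0
```

```bash
python3 - <<'E'
from tgt import *
import h; h.log()
np.set_printoptions(suppress=True)
R=Rt(55,15)
print(bxi(status.read_state()['tcp_pos']).round(4))
plan([(bx(-.14,-.128,.084),R)])
h.pic('wrist','w2.png',s=1.5)
for y in(-.066,-.060): print(h.proj('wrist',bx(-.08,y,.055))*1.5,h.proj('wrist',bx(-.08,y,.085))*1.5)
E
```

```text
[-0.2143 -0.1301  0.086 ]
turn/6deg [ 0.06  0.03 -0.01] shift mm [74.  4. -2.]
  q [ 0.39  0.6   0.39  2.29 -1.46  1.55  1.31]
[551.7796113  310.48944137] [565.72942205 247.09749586]
[540.42448308 303.95935623] [553.19761093 241.30053989]
```

View pics/w2.png

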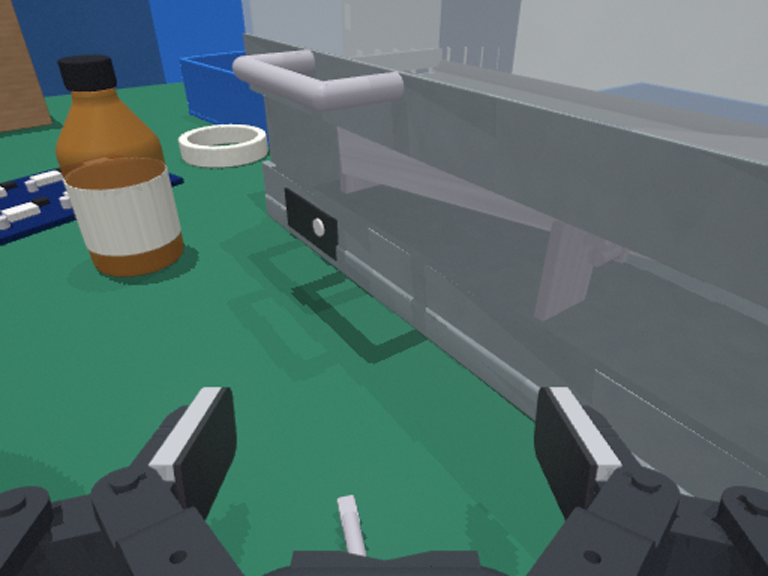

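Emit:
{"op": "step_arm", "data": {"series": [[[0,0,0,10,0,-2,1],[0,0,0,20,0,-2,1],[0,0,0,30,1,-2,1],[0,0,0,40,1,-2,1],[0,0,0,50,2,-2,1],[0,0,0,58,2,-2,1],[0,0,0,65,2,-2,1],[0,0,0,70,2,-2,1],[0,0,0,74,2,-2,1],[0,0,0,74,2,-2,1]]]}}

```text
time: 7.3
tcp_pos: [0.4307, -0.0719, 0.0832]
orientation: [[0.147, 0.819, 0.554], [0.217, -0.573, 0.79], [0.965, 0.004, -0.262]]
wrist_force: [-0.2, -0.1, -0.2]
finger_gap: 1.002
gripper_force: 0.0
```

Emit:
{"op": "step_arm", "data": {"series": [[[0,0,0,0,4,0,1],[0,0,0,0,8,0,1],[0,0,0,0,12,0,1],[0,0,0,0,16,0,1],[0,0,0,0,20,0,1],[0,0,0,0,24,0,1],[0,0,0,0,28,0,1],[0,0,0,-1,32,0,1],[0,0,0,-1,36,0,1],[0,0,0,-1,36,0,1]]]}}

```text
time: 8.3
tcp_pos: [0.4292, -0.0352, 0.0832]
orientation: [[0.147, 0.82, 0.554], [0.216, -0.573, 0.791], [0.965, 0.004, -0.262]]
wrist_force: [0.4, 0.5, -0.2]
finger_gap: 0.999
gripper_force: 0.0
```

```bash
python3 - <<'E'
from tgt import *
import h; s=h.log()
print(bxi(s['tcp_pos']).round(4),s['wrist_force'],s['joint_positions'].round(2))
h.pic('wrist','w3.png',s=1.5)
E
```

```text
[-0.141  -0.0931  0.0832] [ 0.35682416  0.4710943  -0.15325734] [ 0.37  0.56  0.34  2.35 -1.5   1.5   1.33]
```

View pics/w3.png

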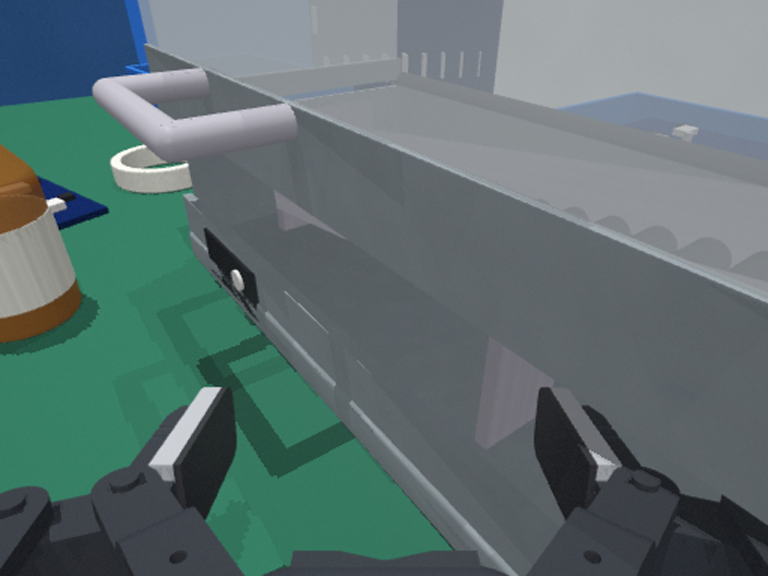

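Emit:
{"op": "step_arm", "data": {"series": [[[0,0,0,0,3,0,1],[0,0,0,0,6,0,1],[0,0,0,0,9,0,1],[0,0,0,0,12,0,1],[0,0,0,0,14,0,1],[0,0,0,0,16,0,1],[0,0,0,0,18,0,1],[0,0,0,0,20,0,1],[0,0,0,0,20,0,1],[0,0,0,0,20,0,1]]]}}

```text
time: 9.35
tcp_pos: [0.4294, -0.0161, 0.0831]
orientation: [[0.147, 0.819, 0.555], [0.217, -0.574, 0.79], [0.965, 0.004, -0.262]]
wrist_force: [-2.3, -2.8, 0.1]
finger_gap: 1.0
gripper_force: 1.5
```

Emit:
{"op": "step_arm", "data": {"series": [[[0,0,0,0,2,0,1],[0,0,0,0,4,0,1],[0,0,0,0,6,0,1],[0,0,0,0,8,0,1],[0,0,0,0,9,0,1],[0,0,0,0,10,0,1],[0,0,0,0,11,0,1],[0,0,0,0,11,0,1],[0,0,0,0,11,0,1],[0,0,0,0,11,0,1]]]}}

```text
time: 10.35
tcp_pos: [0.4293, -0.005, 0.0831]
orientation: [[0.147, 0.819, 0.555], [0.217, -0.574, 0.79], [0.965, 0.004, -0.262]]
wrist_force: [-2.9, -4.8, 0.6]
finger_gap: 0.999
gripper_force: 2.4
```

```bash
python3 - <<'E'
from tgt import *
import h; s=h.log()
print(bxi(s['tcp_pos']).round(4),s['wrist_force'],s['joint_positions'].round(2))
h.pic('wrist','w4.png',s=1.5)
E
```

```text
[-0.1401 -0.063   0.0831] [-2.88040462 -4.76505158  0.59136992] [ 0.42  0.53  0.22  2.39 -1.54  1.42  1.34]
```

View pics/w4.png

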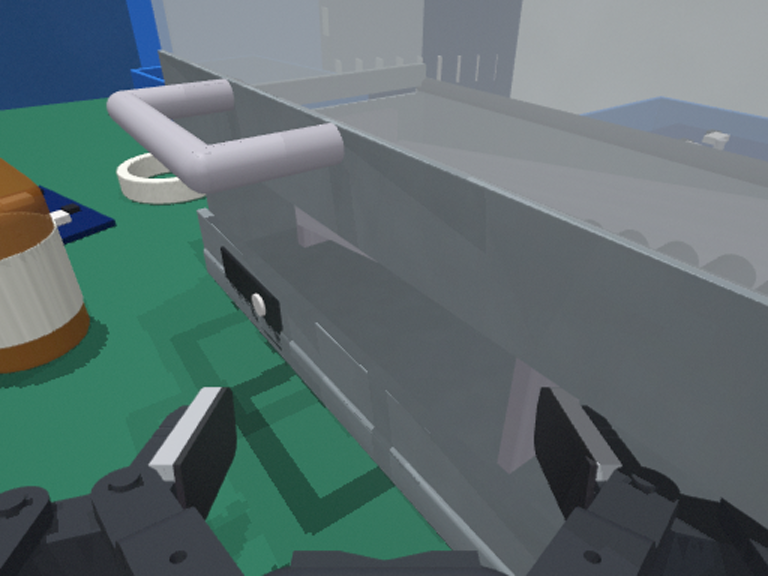

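```bash
python3 - <<'E'
from tgt import *
s=status.read_state(); R=np.array(s['orientation'])
plan([(bx(-.14,-.062,.10),R),(bx(-.14,-.062,.14),R),(bx(-.115,-.065,.2),R),(bx(-.06,-.065,.25),R),(bx(0.0,-.07,.275),R),(bx(.03,-.07,.275),R)],n=4)
E
```

```text
turn/6deg [0. 0. 0.] shift mm [ 0.  1. 17.]
  q [ 0.41  0.48  0.23  2.4  -1.53  1.42  1.29]
turn/6deg [0. 0. 0.] shift mm [ 0.  0. 40.]
  q [ 0.4   0.35  0.24  2.41 -1.49  1.41  1.19]
turn/6deg [0. 0. 0.] shift mm [25. -2. 60.]
  q [ 0.37  0.21  0.24  2.37 -1.46  1.38  1.  ]
turn/6deg [0. 0. 0.] shift mm [55.  1. 50.]
  q [ 0.32  0.17  0.21  2.25 -1.48  1.35  0.83]
turn/6deg [0. 0. 0.] shift mm [60. -4. 25.]
  q [ 0.29  0.22  0.19  2.12 -1.5   1.32  0.74]
turn/6deg [0. 0. 0.] shift mm [30.  1.  0.]
  q [ 0.28  0.27  0.18  2.06 -1.52  1.3   0.73]
```

Emit:
{"op": "step_arm", "data": {"series": [[[0,0,0,0,1,5,1],[0,0,0,0,1,10,1],[0,0,0,0,2,14,1],[0,0,0,0,2,18,1],[0,0,0,0,2,22,1],[0,0,0,0,2,26,1],[0,0,0,0,2,30,1],[0,0,0,0,2,34,1],[0,0,0,0,2,38,1],[0,0,0,0,2,42,1]]]}}

```text
time: 11.4
tcp_pos: [0.4287, -0.0013, 0.1258]
orientation: [[0.146, 0.821, 0.551], [0.216, -0.57, 0.793], [0.965, 0.003, -0.26]]
wrist_force: [0.6, 0.2, -6.0]
finger_gap: 0.999
gripper_force: 0.0
```

```bash
python3 - <<'E'
from tgt import *
import h; s=h.log()
print(bxi(s['tcp_pos']).round(4),s['wrist_force'],s['joint_positions'].round(2))
h.pic('wrist','w5.png',s=1.5)
E
```

```text
[-0.1406 -0.0593  0.1258] [ 0.62108705  0.24675973 -6.00089647] [ 0.4   0.4   0.23  2.41 -1.5   1.41  1.23]
```

View pics/w5.png

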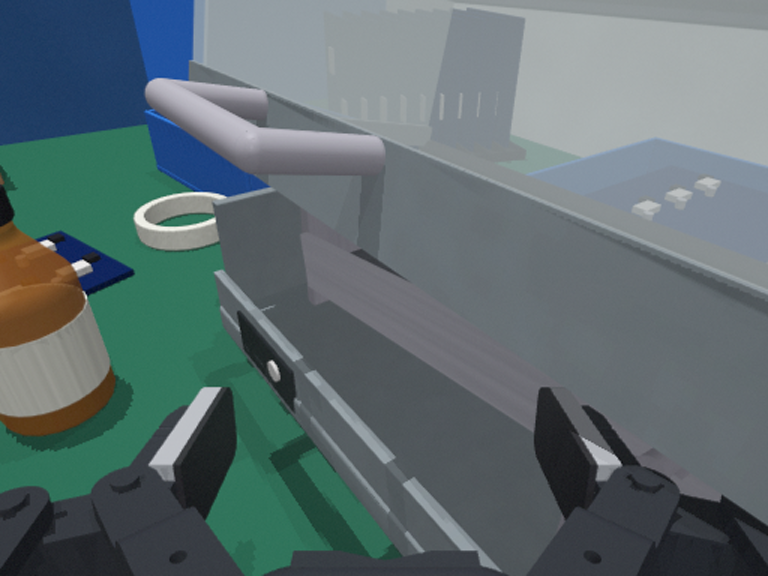

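Emit:
{"op": "step_arm", "data": {"series": [[[0,0,0,2,-1,9,1],[0,0,0,5,-2,18,1],[0,0,0,8,-2,27,1],[0,0,0,11,-2,36,1],[0,0,0,15,-2,45,1],[0,0,0,20,-2,54,1],[0,0,0,26,-2,63,1],[0,0,0,34,-2,75,1],[0,0,0,42,-2,85,1],[0,0,0,52,-2,96,1]]]}}

```text
time: 12.45
tcp_pos: [0.4818, -0.0048, 0.2223]
orientation: [[0.146, 0.819, 0.554], [0.216, -0.573, 0.79], [0.965, 0.004, -0.261]]
wrist_force: [-1.2, 0.1, -2.9]
finger_gap: 1.001
gripper_force: 0.0
```

Emit:
{"op": "step_arm", "data": {"series": [[[0,0,0,8,0,7,1],[0,0,0,17,0,14,1],[0,0,0,26,0,21,1],[0,0,0,36,0,27,1],[0,0,0,47,0,33,1],[0,0,0,58,0,38,1],[0,0,0,70,0,42,1],[0,0,0,82,0,45,1],[0,0,0,94,0,47,1],[0,0,0,94,0,47,1]]]}}

```text
time: 13.45
tcp_pos: [0.5773, -0.0047, 0.2694]
orientation: [[0.144, 0.819, 0.555], [0.216, -0.573, 0.79], [0.966, 0.006, -0.26]]
wrist_force: [2.7, 1.0, 2.5]
finger_gap: 1.001
gripper_force: 1.5
```

```bash
python3 - <<'E'
from tgt import *
import h; s=h.log()
print(s['time'],bxi(s['tcp_pos']).round(4),s['wrist_force'],s['joint_positions'].round(2))
h.pic('scene','s2.png',s=1.5)
E
```

```text
13.45 [ 0.0079 -0.0659  0.2694] [2.71823501 0.95216808 2.52857514] [ 0.29  0.24  0.17  2.11 -1.51  1.31  0.75]
```

View pics/s2.png

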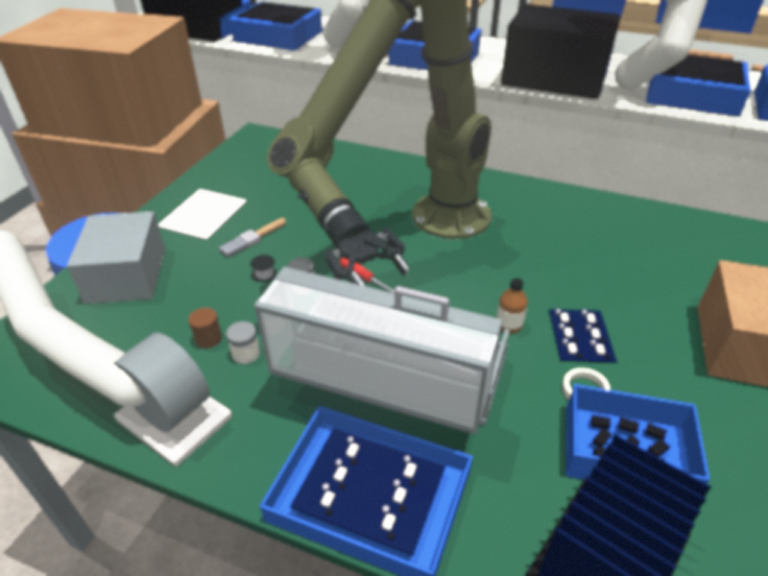

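Emit:
{"op": "step_arm", "data": {"series": [[[0,0,0,-10,0,-3,1],[0,0,0,-25,0,-5,1],[0,0,0,-45,0,-5,1],[0,0,0,-70,0,-5,1],[0,0,0,-95,0,0,1],[0,0,0,-120,0,10,1],[0,0,0,-145,0,20,1],[0,0,0,-160,-30,40,1],[0,0,0,-160,-60,60,1],[0,0,0,-160,-90,80,1]]]}}

```text
time: 14.5
tcp_pos: [0.4142, -0.0959, 0.3494]
orientation: [[0.146, 0.819, 0.555], [0.216, -0.574, 0.79], [0.965, 0.005, -0.261]]
wrist_force: [1.3, 0.4, -0.4]
finger_gap: 0.999
gripper_force: 0.0
```

```bash
python3 - <<'E'
from tgt import *
import h; s=h.log(); np.set_printoptions(suppress=True,precision=3)
print(s['tcp_pos'],s['joint_positions'].round(2),s['wrist_force'])
a=.022
for sg in(1,-1):
    y=sg*np.array([np.cos(a),np.sin(a),0]); z=np.array([0,0,-1.]); R=np.array([np.cross(y,z),y,z]).T
    print('sg',sg)
    plan([(np.array([.45,-.22,.36]),R),(np.array([.572,-.251,.2]),R),(np.array([.572,-.251,.1]),R),(np.array([.668,-.262,.1]),R),(np.array([.568,-.06,.3]),R),(np.array([.568,-.06,.2]),R),(np.array([.428,-.249,.1]),R)])
im=cams=None
h.pic('top','t2.png',(165,120,415,250),3.2)
E
```

```text
[ 0.414 -0.096  0.349] [ 0.48 -0.04  0.35  2.21 -1.22  1.59  0.64] [ 1.3    0.361 -0.362]
sg 1
turn/6deg [-12.1    3.72   5.12] shift mm [  36. -124.   11.]
  q [ 0.29 -0.02  0.11  1.73  0.    1.43  0.42]
turn/6deg [0. 0. 0.] shift mm [ 122.  -31. -160.]
  q [ 0.29  0.33  0.1   1.65 -0.04  1.16  0.42]
turn/6deg [0. 0. 0.] shift mm [   0.    0. -100.]
  q [ 0.29  0.44  0.1   1.73 -0.05  0.98  0.43]
turn/6deg [0. 0. 0.] shift mm [ 96. -11.   0.]
  q [ 0.27  0.61  0.09  1.47 -0.06  1.07  0.4 ]
turn/6deg [0. 0. 0.] shift mm [-100.  202.  200.]
  q [ 0.05  0.16  0.01  1.66 -0.    1.33  0.08]
turn/6deg [0. 0. 0.] shift mm [   0.    0. -100.]
  q [ 0.05  0.23  0.01  1.78 -0.    1.13  0.08]
turn/6deg [0. 0. 0.] shift mm [-140. -189. -100.]
  q [ 0.33  0.2   0.16  2.05 -0.04  0.9   0.53]
sg -1
turn/6deg [  4.65  15.14 -19.67] shift mm [  36. -124.   11.]
  bad 0.30000000000000004 0.01290425075395913 [ 1.01 -0.28 -0.17  2.27 -1.2   1.23 -0.16]
  bad 0.4 0.03866925187696123 [ 0.96 -0.28 -0.17  2.21 -1.07  1.12 -0.49]
  bad 0.5 0.051351709472242615 [ 0.88 -0.28 -0.16  2.14 -0.86  1.04 -0.92]
  b
[... 1126 characters left out ...]
00000000004 0.023741752720359537 [-0.89  0.4   1.22  1.7  -0.41  1.34 -2.67]
  bad 0.4 0.020921591967873465 [-0.89  0.41  1.22  1.72 -0.41  1.32 -2.67]
  bad 0.5 0.0179579344671011 [-0.9   0.41  1.22  1.74 -0.42  1.3  -2.67]
  bad 0.6000000000000001 0.014850484166849075 [-0.9   0.42  1.22  1.75 -0.43  1.28 -2.67]
  bad 0.7000000000000001 0.011599071781714584 [-0.9   0.43  1.22  1.77 -0.44  1.26 -2.67]
  bad 0.8 0.008203714814714038 [-0.91  0.44  1.22  1.78 -0.45  1.24 -2.67]
  bad 0.9 0.004664680567238101 [-0.91  0.45  1.22  1.8  -0.46  1.22 -2.67]
  q [-0.91  0.46  1.22  1.81 -0.47  1.2  -2.67]
turn/6deg [0. 0. 0.] shift mm [-140. -189. -100.]
  q [-0.54  0.4   1.17  2.07 -0.46  0.96 -2.24]
```

View pics/t2.png

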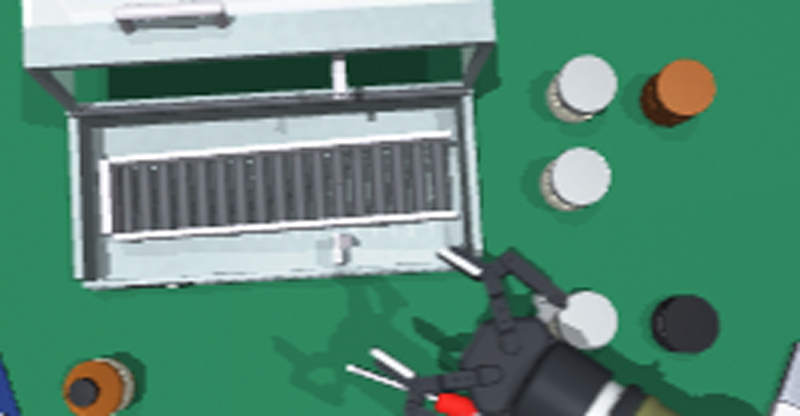

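```bash
python3 - <<'E'
from tgt import *
import h; np.set_printoptions(suppress=True,precision=4)
f=lambda u,v,z:h.unp('top',165+u/3.2,120+v/3.2,z)
for n,u,v,z in(('stop',110,199,.057),('gLb',110,160,.075),('gLf',116,238,.075),('gRb',450,134,.12),('gRf',458,213,.12),('endroller',447,176,.1),('firstroll',120,199,.055)):
    p=f(u,v,z); print(n,p,bxi(p))
for u,v in((587,85),(581,177),(588,320)): print('jar',f(u,v,.07))
print('box',[bxi(f(u,v,.09)) for u,v in((470,95),(480,253))])
E
```

```text
stop [0.5663 0.2333 0.057 ] [0.0021 0.1723 0.057 ]
gLb [0.6043 0.2294 0.075 ] [0.04   0.1676 0.075 ]
gLf [0.5241 0.2244 0.075 ] [-0.0403  0.1644  0.075 ]
gRb [ 0.6125 -0.1134  0.12  ] [ 0.0407 -0.1754  0.12  ]
gRf [ 0.5345 -0.118   0.12  ] [-0.0375 -0.1783  0.12  ]
endroller [ 0.5737 -0.1111  0.1   ] [ 0.0019 -0.1723  0.1   ]
firstroll [0.5662 0.2232 0.055 ] [0.0018 0.1623 0.055 ]
jar [ 0.6672 -0.2618  0.07  ]
jar [ 0.5723 -0.2508  0.07  ]
jar [ 0.427  -0.2504  0.07  ]
box [array([ 0.0843, -0.2018,  0.09  ]), array([-0.0758, -0.2014,  0.09  ])]
```

Emit:
{"op": "step_arm", "data": {"series": [[[-1.3,0.4,0.55,0,-10,10,1],[-2.6,0.8,1.1,0,-25,20,1],[-3.9,1.2,1.65,5,-40,25,1],[-5.2,1.6,2.2,10,-55,25,1],[-6.5,2.0,2.75,15,-70,25,1],[-7.8,2.4,3.3,20,-85,20,1],[-9.1,2.8,3.85,25,-100,15,1],[-10.4,3.2,4.4,30,-115,11,1],[-11.6,3.57,4.9,36,-124,11,1],[-12.1,3.72,5.12,36,-124,11,1]]]}}

```text
time: 15.55
tcp_pos: [0.4519, -0.2186, 0.3592]
orientation: [[-0.024, 1.0, -0.002], [1.0, 0.024, -0.005], [-0.005, -0.002, -1.0]]
wrist_force: [-0.0, -0.2, -0.7]
finger_gap: 0.997
gripper_force: 0.0
```

```bash
cat >> tgt.py <<'E'
a_=.022; _y=np.array([np.cos(a_),np.sin(a_),0]); _z=np.array([0,0,-1.]); RD=np.array([np.cross(_y,_z),_y,_z]).T
RP=Ro.from_rotvec(np.radians(-8)*_y).as_matrix()@RD   # leaning with lane
E
python3 - <<'E'
from tgt import *
np.set_printoptions(suppress=True,precision=3)
plan([(np.array([.572,-.251,.18]),RD),(np.array([.572,-.251,.102]),RD)])
import h; print([h.unp('top',165/1+u/3.2,120+v/3.2,.07) for u,v in ((587,85),(581,177))][0])
E
```

```text
turn/6deg [ 0.04 -0.02 -0.02] shift mm [ 120.  -32. -179.]
  q [ 0.29  0.35  0.1   1.67 -0.04  1.12  0.42]
turn/6deg [0. 0. 0.] shift mm [  0.   0. -78.]
  q [ 0.3   0.43  0.09  1.73 -0.05  0.98  0.43]
[ 0.667 -0.262  0.07 ]
```

Emit:
{"op": "step_arm", "data": {"series": [[[0,0,0,15,-4,-10,1],[0,0,0,35,-10,-30,1],[0,0,0,55,-16,-55,1],[0,0,0,75,-22,-80,1],[0,0,0,95,-28,-105,1],[0,0,0,110,-32,-130,1],[0,0,0,118,-32,-150,1],[0,0,0,120,-32,-165,1],[0,0,0,120,-32,-175,1],[0,0,0,120,-32,-179,1]]]}}

```text
time: 16.55
tcp_pos: [0.5703, -0.2508, 0.1792]
orientation: [[-0.021, 1.0, -0.003], [1.0, 0.021, -0.0], [-0.0, -0.003, -1.0]]
wrist_force: [-0.3, -0.1, -0.2]
finger_gap: 1.0
gripper_force: 0.0
```

```bash
cat > lid.py <<'E'
from h import *
def lids(p,rad=60,n='top'):
    """grey lid centre near predicted lid position p (z=.07) in camera n"""
    c=cal(n); im=cams.read_camera(n); u=proj(n,[*p[:2],.07],c); K,R,t=c
    z=(R@np.array([*p[:2],.07])+t)[2]; r=K[0,0]*.03/z
    hsv=cv2.cvtColor(im,cv2.COLOR_RGB2HSV); m=((hsv[...,1]<45)&(hsv[...,2]>120)).astype(np.uint8)
    # best disc position: correlate mask with a disc, ring negative
    k=int(r*1.6); yy,xx=np.mgrid[-k:k+1,-k:k+1]; d=np.hypot(xx,yy)
    T=np.where(d<=r,1.,np.where(d<=r*1.35,-1.,0)); T/=T[T>0].sum()
    s=cv2.filter2D(m.astype(np.float32),-1,T.astype(np.float32))
    w=K[0,0]*rad/1000/z; Y,X=np.mgrid[:384,:512]; s[np.hypot(X-u[0],Y-u[1])>w]=-9
    j=np.unravel_index(s.argmax(),s.shape); return unp(n,j[1],j[0],.07,c).round(4),round(float(s.max()),2),(int(j[1]),int(j[0]))
E
python3 - <<'E'
from lid import *
np.set_printoptions(suppress=True)
s=status.read_state(); print(s['tcp_pos'].round(4))
for n in('wrist','top'):
  for p in((.572,-.251),(.667,-.262),(.427,-.25)): print(n,lids(p,40,n))
E
```

```text
[ 0.5703 -0.2508  0.1792]
wrist (array([ 0.574 , -0.2438,  0.07  ]), 0.83, (264, 218))
wrist (array([ 0.6711, -0.2627,  0.07  ]), 0.68, (432, 252))
wrist (array([ 0.4581, -0.2311,  0.07  ]), 0.42, (51, 191))
top (array([ 0.5705, -0.2358,  0.07  ]), 0.78, (342, 176))
top (array([ 0.663 , -0.2437,  0.07  ]), 0.56, (343, 148))
top (array([ 0.4306, -0.2385,  0.07  ]), 0.69, (345, 219))
```

Emit:
{"op": "step_arm", "data": {"series": [[[0,0,0,1,2,-15,1],[0,0,0,1,2,-30,1],[0,0,0,1,2,-45,1],[0,0,0,1,2,-60,1],[0,0,0,1,2,-70,1],[0,0,0,1,2,-77,1],[0,0,0,1,2,-77,0.2],[0,0,0,1,2,-77,0],[0,0,0,1,2,-77,-0.2],[0,0,0,1,2,-77,-0.2]]], "grip_force": 40}}

```text
time: 17.85
tcp_pos: [0.573, -0.249, 0.1039]
orientation: [[-0.021, 1.0, 0.0], [1.0, 0.021, -0.001], [-0.001, 0.0, -1.0]]
wrist_force: [0.9, -0.3, -0.5]
finger_gap: 0.69
gripper_force: 44.4
```

Emit:
{"op": "step_arm", "data": {"series": [[[0,0,0,0,0,0,-0.3],[0,0,0,0,0,0,-0.3],[0,0,0,0,0,0,-0.3],[0,0,0,0,0,10,-0.3],[0,0,0,0,0,30,-0.3],[0,0,0,0,0,60,-0.3],[0,0,0,0,0,90,-0.3],[0,0,0,0,0,120,-0.3],[0,0,0,0,0,150,-0.3],[0,0,0,0,0,165,-0.3]]]}}

```text
time: 18.85
tcp_pos: [0.5724, -0.2492, 0.2708]
orientation: [[-0.021, 1.0, 0.001], [1.0, 0.021, -0.002], [-0.002, 0.001, -1.0]]
wrist_force: [1.2, -0.8, -3.3]
finger_gap: 0.692
gripper_force: 44.3
```

```bash
python3 - <<'E'
from tgt import *
np.set_printoptions(suppress=True,precision=3)
print(status.read_state()['tcp_pos'])
plan([(bx(.001,-.115,.27),RP),(bx(.001,-.115,.102+.0953+.004),RP)])
E
```

```text
[ 0.572 -0.249  0.271]
turn/6deg [-1.32 -0.02  0.01] shift mm [ -1. 195.  -1.]
  q [ 0.    0.18 -0.03  1.7   0.15  1.27 -0.05]
turn/6deg [0. 0. 0.] shift mm [  0.   0. -69.]
  q [ 0.    0.23 -0.03  1.78  0.16  1.14 -0.07]
```

Emit:
{"op": "step_arm", "data": {"series": [[[0,0,0,0,15,0,-0.3],[0,0,0,0,40,0,-0.3],[-0.2,0,0,0,70,0,-0.3],[-0.4,0,0,0,100,0,-0.3],[-0.6,0,0,0,130,0,-0.3],[-0.8,0,0,-1,160,0,-0.3],[-1.0,0,0,-1,185,0,-0.3],[-1.2,0,0,-1,200,0,-0.3],[-1.33,0,0,-1,207,0,-0.3],[-1.33,0,0,-1,207,0,-0.3]]]}}

```text
time: 19.85
tcp_pos: [0.5705, -0.0394, 0.2663]
orientation: [[-0.025, 1.0, -0.004], [0.99, 0.024, -0.139], [-0.139, -0.007, -0.99]]
wrist_force: [-0.3, -0.2, -4.6]
finger_gap: 0.691
gripper_force: 44.1
```

Emit:
{"op": "step_arm", "data": {"series": [[[0,0,0,0,0,-10,-0.3],[0,0,0,0,0,-20,-0.3],[0,0,0,0,0,-30,-0.3],[0,0,0,0,0,-40,-0.3],[0,0,0,0,0,-50,-0.3],[0,0,0,0,0,-57,-0.3],[0,0,0,0,0,-62,-0.3],[0,0,0,0,0,-66,-0.3],[0,0,0,0,0,-66,-0.3],[0,0,0,0,0,-66,-0.3]]]}}

```text
time: 20.85
tcp_pos: [0.5716, -0.0419, 0.2025]
orientation: [[-0.021, 1.0, -0.001], [0.99, 0.021, -0.14], [-0.14, -0.003, -0.99]]
wrist_force: [0.2, 0.2, -4.4]
finger_gap: 0.69
gripper_force: 44.1
```

```bash
python3 - <<'E'
from tgt import *
np.set_printoptions(suppress=True,precision=4)
s=status.read_state();p=s['tcp_pos'];d=s['orientation'][:,2]
print(bxi(p),bxi(p+.104*d),s['wrist_force'],s['finger_gap'])
E
```

```text
[ 0.0013 -0.1029  0.2025] [ 0.001  -0.1175  0.0995] [ 0.1585  0.2388 -4.4052] 0.6903473073191504
```

Emit:
{"op": "step_arm", "data": {"series": [[[0,0,0,0,0,-1,-0.3],[0,0,0,0,0,-2,-0.3],[0,0,0,0,0,-3,-0.3],[0,0,0,0,0,-3,-0.3],[0,0,0,0,0,-3,-0.3],[0,0,0,0,0,-3,0.4],[0,0,0,0,0,-3,0.6],[0,0,0,0,0,-3,1],[0,0,0,0,0,-3,1],[0,0,0,0,0,-3,1]]]}}

```text
time: 21.85
tcp_pos: [0.5717, -0.0419, 0.1996]
orientation: [[-0.021, 1.0, -0.0], [0.99, 0.021, -0.14], [-0.14, -0.003, -0.99]]
wrist_force: [0.1, 0.1, 0.3]
finger_gap: 0.999
gripper_force: 0.0
```

Emit:
{"op": "step_arm", "data": {"series": [[[0,0,0,0,0,0,1],[0,0,0,0,0,0,1],[0,0,0,0,0,0,1],[0,0,0,0,0,10,1],[0,0,0,0,0,30,1],[0.3,0,0,0,0,55,1],[0.6,0,0,0,-10,75,1],[0.9,0,0,0,-40,80,1],[1.1,0,0,0,-75,80,1],[1.33,0,0,0,-110,80,1]]]}}

```text
time: 22.85
tcp_pos: [0.5716, -0.1528, 0.2807]
orientation: [[-0.022, 1.0, 0.001], [1.0, 0.022, -0.0], [-0.0, 0.001, -1.0]]
wrist_force: [0.0, -0.4, -0.9]
finger_gap: 0.999
gripper_force: 0.0
```

```bash
python3 - <<'E'
from tgt import *
from lid import *
np.set_printoptions(suppress=True,precision=4)
s=status.read_state();print(s['time'],s['tcp_pos'])
pic('top','t3.png',(165,120,415,250),3.2)
for p in((.667,-.262),(.427,-.25)): print(lids(p,30))
plan([(np.array([.667,-.26,.2]),RD),(np.array([.667,-.26,.104]),RD)])
E
```

```text
22.85 [ 0.5716 -0.1528  0.2807]
(array([ 0.6461, -0.2527,  0.07  ]), 0.0, (346, 153))
(array([ 0.4045, -0.2532,  0.07  ]), 0.0, (350, 227))
turn/6deg [ 0.02 -0.01  0.07] shift mm [  96. -104.  -80.]
  q [ 0.27  0.52  0.09  1.39 -0.05  1.23  0.39]
turn/6deg [0. 0. 0.] shift mm [  0.   0. -96.]
  q [ 0.28  0.6   0.08  1.47 -0.05  1.07  0.39]
```

View pics/t3.png

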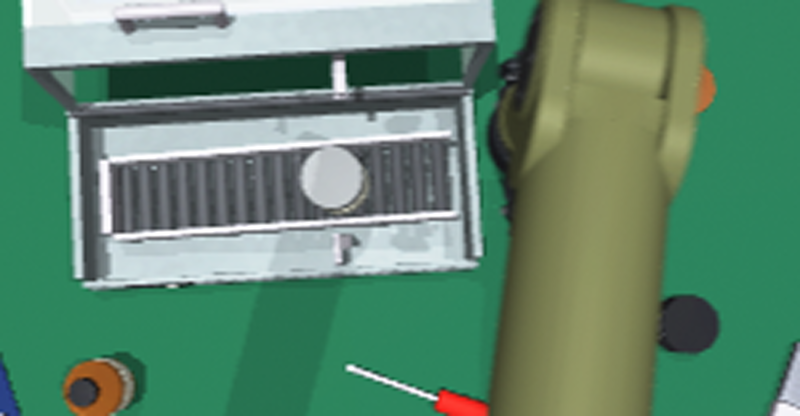

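Emit:
{"op": "step_arm", "data": {"series": [[[0,0,0,5,-15,0,1],[0,0,0,15,-35,0,1],[0,0,0,30,-55,0,1],[0,0,0,48,-75,-10,1],[0,0,0,66,-92,-25,1],[0,0,0,82,-104,-40,1],[0,0,0,92,-107,-55,1],[0,0,0,96,-107,-70,1],[0,0,0,96,-107,-80,1],[0,0,0,96,-107,-80,1]]]}}

```text
time: 24.0
tcp_pos: [0.6665, -0.2576, 0.197]
orientation: [[-0.023, 1.0, -0.005], [1.0, 0.023, 0.001], [0.001, -0.005, -1.0]]
wrist_force: [-0.2, 0.5, 0.1]
finger_gap: 0.999
gripper_force: 0.0
```

```bash
cat >> lid.py <<'E'
def hough(p,n='wrist',zl=.07):
    c=cal(n); K,R,t=c; im=cams.read_camera(n); u=proj(n,[*p[:2],zl],c); z=(R@np.array([*p[:2],zl])+t)[2]; r=K[0,0]*.03/z
    g=cv2.GaussianBlur(cv2.cvtColor(im,cv2.COLOR_RGB2GRAY),(0,0),1)
    C=cv2.HoughCircles(g,cv2.HOUGH_GRADIENT_ALT if 0 else cv2.HOUGH_GRADIENT,1,8,param1=80,param2=12,minRadius=int(r*.85),maxRadius=int(r*1.15)+1)
    o=[]
    if C is not None:
        for x,y,q in C[0]:
            P=unp(n,x,y,zl,c)
            if np.hypot(*(P[:2]-p[:2]))<.05: o.append((P[:2].round(4).tolist(),round(float(q/r),2),im[int(y),int(x)].tolist()))
    return o[:4]
E
python3 - <<'E'
from lid import *
s=status.read_state();print(s['time'],s['tcp_pos'].round(4))
print(lids((.667,-.262),40,'wrist')); print(hough((.667,-.262)))
im=cams.read_camera('wrist'); cv2.imwrite('pics/w6.png',im[:,:,::-1])
u=proj('wrist',(.667,-.262,.07)).astype(int); print(u, im[u[1],max(0,u[0]-110):u[0]+110:10].tolist()); print(im[max(0,u[1]-110):u[1]+110:10,u[0]].tolist())
E
```

```text
24.0 [ 0.6665 -0.2576  0.197 ]
(array([ 0.6698, -0.2561,  0.07  ]), 0.82, (263, 216))
[([0.6696, -0.2569], 0.98, [128, 131, 136]), ([0.6694, -0.2517], 0.92, [185, 189, 195]), ([0.6745, -0.2588], 1.12, [127, 131, 136]), ([0.6704, -0.2642], 1.05, [125, 130, 135])]
[255 220] [[36, 86, 68], [38, 88, 69], [37, 88, 68], [41, 89, 71], [43, 90, 73], [44, 90, 72], [49, 92, 76], [165, 170, 174], [173, 177, 182], [174, 178, 183], [126, 131, 135], [132, 137, 140], [127, 131, 135], [124, 129, 133], [126, 130, 133], [123, 127, 133], [122, 127, 129], [54, 102, 84], [51, 101, 82], [49, 100, 80], [43, 100, 78], [44, 100, 80]]
[[54, 126, 100], [53, 126, 99], [59, 128, 101], [59, 126, 101], [63, 128, 104], [158, 161, 153], [100, 104, 106], [169, 173, 178], [168, 173, 177], [187, 191, 196], [177, 181, 186], [132, 137, 140], [125, 129, 133], [125, 129, 132], [122, 126, 131], [131, 134, 139], [78, 60, 45], [76, 57, 43], [74, 55, 38], [75, 54, 37], [74, 52, 34], [117, 78, 53]]
```

Emit:
{"op": "step_arm", "data": {"series": [[[0,0,0,2,1,-18,1],[0,0,0,2,1,-36,1],[0,0,0,2,1,-54,1],[0,0,0,2,1,-72,1],[0,0,0,2,1,-86,1],[0,0,0,2,1,-96,1],[0,0,0,2,1,-96,0.2],[0,0,0,2,1,-96,0],[0,0,0,2,1,-96,-0.2],[0,0,0,2,1,-96,-0.3]]]}}

```text
time: 25.15
tcp_pos: [0.6696, -0.2579, 0.1036]
orientation: [[-0.021, 1.0, -0.0], [1.0, 0.021, -0.001], [-0.001, -0.0, -1.0]]
wrist_force: [-0.9, 0.5, -1.5]
finger_gap: 0.691
gripper_force: 44.0
```

Emit:
{"op": "step_arm", "data": {"series": [[[0,0,0,0,0,0,-0.3],[0,0,0,0,0,0,-0.3],[0,0,0,0,0,0,-0.3],[0,0,0,0,0,10,-0.3],[0,0,0,0,0,30,-0.3],[0,0,0,0,0,60,-0.3],[0,0,0,0,0,90,-0.3],[0,0,0,0,0,120,-0.3],[0,0,0,0,0,150,-0.3],[0,0,0,0,0,165,-0.3]]]}}

```text
time: 26.15
tcp_pos: [0.6701, -0.2582, 0.272]
orientation: [[-0.021, 1.0, 0.003], [1.0, 0.021, -0.002], [-0.002, 0.003, -1.0]]
wrist_force: [0.0, -0.7, -3.1]
finger_gap: 0.69
gripper_force: 43.9
```

```bash
python3 - <<'E'
from tgt import *
np.set_printoptions(suppress=True,precision=3)
plan([(bx(.001,-.103,.27),RP),(bx(.001,-.103,.1995),RP)])
E
```

```text
turn/6deg [-1.31  0.    0.01] shift mm [-99. 216.  -2.]
  q [-0.04  0.17 -0.01  1.71  0.15  1.27 -0.07]
turn/6deg [0. 0. 0.] shift mm [  0.   0. -70.]
  q [-0.04  0.23 -0.01  1.79  0.16  1.13 -0.09]
```

Emit:
{"op": "step_arm", "data": {"series": [[[0,0,0,-20,0,0,-0.3],[0,0,0,-45,5,0,-0.3],[0,0,0,-70,20,0,-0.3],[-0.2,0,0,-88,45,0,-0.3],[-0.4,0,0,-98,80,0,-0.3],[-0.6,0,0,-99,120,0,-0.3],[-0.8,0,0,-99,160,0,-0.3],[-1.0,0,0,-99,190,0,-0.3],[-1.2,0,0,-99,210,0,-0.3],[-1.33,0,0,-99,216,-3,-0.3]]]}}

```text
time: 27.15
tcp_pos: [0.5703, -0.0381, 0.265]
orientation: [[-0.026, 1.0, -0.0], [0.99, 0.026, -0.139], [-0.139, -0.004, -0.99]]
wrist_force: [0.3, 0.3, -3.7]
finger_gap: 0.691
gripper_force: 44.1
```

Emit:
{"op": "step_arm", "data": {"series": [[[0,0,0,0,0,-10,-0.3],[0,0,0,0,0,-20,-0.3],[0,0,0,0,0,-30,-0.3],[0,0,0,0,0,-40,-0.3],[0,0,0,0,0,-50,-0.3],[0,0,0,0,0,-57,-0.3],[0,0,0,0,0,-61,-0.3],[0,0,0,0,0,-64,-0.3],[0,0,0,0,0,-64,-0.3],[0,0,0,0,0,-64,-0.3]]]}}

```text
time: 28.15
tcp_pos: [0.5706, -0.0418, 0.2015]
orientation: [[-0.021, 1.0, -0.0], [0.99, 0.021, -0.14], [-0.14, -0.003, -0.99]]
wrist_force: [0.3, 0.1, -3.4]
finger_gap: 0.697
gripper_force: 44.1
```

```bash
python3 - <<'E'
from tgt import *
np.set_printoptions(suppress=True,precision=4)
s=status.read_state();p=s['tcp_pos'];d=s['orientation'][:,2]
print(bxi(p),bxi(p+.104*d),s['wrist_force'],s['finger_gap'])
plan([(bx(.001,-.103,.1993),RP)])
E
```

```text
[ 0.0003 -0.1029  0.2015] [-0.     -0.1174  0.0985] [ 0.2787  0.068  -3.3842] 0.6966875940501835
turn/6deg [ 0.   -0.03  0.01] shift mm [ 1. -0. -2.]
  q [-0.02  0.23 -0.02  1.79  0.16  1.13 -0.09]
```

Emit:
{"op": "step_arm", "data": {"series": [[[0,0,0,1,0,-1,-0.3],[0,0,0,1,0,-2,-0.3],[0,0,0,1,0,-2,-0.3],[0,0,0,1,0,-2,-0.3],[0,0,0,1,0,-2,-0.3],[0,0,0,1,0,-2,0.4],[0,0,0,1,0,-2,0.6],[0,0,0,1,0,-2,1],[0,0,0,1,0,-2,1],[0,0,0,1,0,-2,1]]]}}

```text
time: 29.15
tcp_pos: [0.5716, -0.0419, 0.1995]
orientation: [[-0.021, 1.0, -0.001], [0.99, 0.021, -0.14], [-0.14, -0.003, -0.99]]
wrist_force: [-0.2, 0.6, -0.2]
finger_gap: 1.0
gripper_force: 0.0
```

Emit:
{"op": "step_arm", "data": {"series": [[[0,0,0,0,0,0,1],[0,0,0,0,0,0,1],[0,0,0,0,0,0,1],[0,0,0,0,0,10,1],[0,0,0,0,0,30,1],[0.3,0,0,0,0,55,1],[0.6,0,0,-5,-10,75,1],[0.9,0,0,-20,-40,80,1],[1.1,0,0,-45,-75,80,1],[1.33,0,0,-75,-110,80,1]]]}}

```text
time: 30.15
tcp_pos: [0.4962, -0.1528, 0.2804]
orientation: [[-0.022, 1.0, 0.001], [1.0, 0.022, -0.001], [-0.001, 0.001, -1.0]]
wrist_force: [-0.8, -0.9, -0.4]
finger_gap: 1.003
gripper_force: 0.0
```

Emit:
{"op": "step_arm", "data": {"series": [[[0,0,0,-10,-20,0,1],[0,0,0,-20,-40,0,1],[0,0,0,-30,-60,-5,1],[0,0,0,-40,-80,-15,1],[0,0,0,-52,-92,-30,1],[0,0,0,-62,-97,-45,1],[0,0,0,-68,-97,-60,1],[0,0,0,-70,-97,-72,1],[0,0,0,-70,-97,-80,1],[0,0,0,-70,-97,-80,1]]]}}

```text
time: 31.15
tcp_pos: [0.4263, -0.2484, 0.1984]
orientation: [[-0.022, 1.0, -0.002], [1.0, 0.022, -0.0], [-0.0, -0.002, -1.0]]
wrist_force: [-0.1, 0.7, 0.5]
finger_gap: 1.005
gripper_force: 0.0
```

```bash
python3 - <<'E'
from tgt import *
from lid import *
np.set_printoptions(suppress=True,precision=4)
s=status.read_state();print(s['time'],s['tcp_pos'].round(4))
print(lids((.428,-.25),50,'wrist')); print(hough((.428,-.25)))
# jars on lane from top: lid centre heights along the lane
for y in (.13,.07,.01,-.05,-.11):
    z=.055+.07+(.17-y)*.14; print(y,[ (bxi([*o[0],0])[:2].round(3).tolist(),o[1:]) for o in hough(bx(0,y,0),'top',z)])
E
```

```text
31.15 [ 0.4263 -0.2484  0.1984]
(array([ 0.4274, -0.2438,  0.07  ]), 0.83, (259, 210))
[([0.4277, -0.2446], 1.0, [177, 181, 186]), ([0.4285, -0.2532], 1.09, [125, 129, 133]), ([0.4258, -0.2388], 0.87, [186, 190, 196]), ([0.4293, -0.2337], 0.9, [169, 173, 178])]
0.13 [([0.001, 0.143], (0.94, [205, 211, 215]))]
0.07 []
0.01 [([0.002, -0.032], (0.93, [215, 221, 224]))]
-0.05 [([-0.003, -0.032], (0.92, [216, 222, 225]))]
-0.11 []
```

Emit:
{"op": "step_arm", "data": {"series": [[[0,0,0,1,3,-18,1],[0,0,0,1,3,-36,1],[0,0,0,1,3,-54,1],[0,0,0,1,3,-72,1],[0,0,0,1,3,-86,1],[0,0,0,1,3,-96,1],[0,0,0,1,3,-96,0.2],[0,0,0,1,3,-96,0],[0,0,0,1,3,-96,-0.2],[0,0,0,1,3,-96,-0.3]]]}}

```text
time: 32.5
tcp_pos: [0.4278, -0.2461, 0.1038]
orientation: [[-0.021, 1.0, 0.0], [1.0, 0.021, -0.001], [-0.001, 0.0, -1.0]]
wrist_force: [0.8, -0.6, -0.6]
finger_gap: 0.694
gripper_force: 44.4
```

Emit:
{"op": "step_arm", "data": {"series": [[[0,0,0,0,0,0,-0.3],[0,0,0,0,0,0,-0.3],[0,0,0,0,0,0,-0.3],[0,0,0,0,0,10,-0.3],[0,0,0,0,0,30,-0.3],[0,0,0,0,0,60,-0.3],[0,0,0,0,0,90,-0.3],[0,0,0,0,0,120,-0.3],[0,0,0,0,0,150,-0.3],[0,0,0,0,0,165,-0.3]]]}}

```text
time: 33.5
tcp_pos: [0.4274, -0.2461, 0.2706]
orientation: [[-0.021, 1.0, 0.001], [1.0, 0.021, -0.002], [-0.002, 0.001, -1.0]]
wrist_force: [0.9, -0.1, -4.6]
finger_gap: 0.692
gripper_force: 44.6
```

```bash
python3 - <<'E'
from tgt import *
np.set_printoptions(suppress=True,precision=3)
plan([(bx(.001,-.103,.27),RP),(bx(.001,-.103,.1995),RP)])
E
```

```text
turn/6deg [-1.32 -0.02  0.01] shift mm [144. 204.  -1.]
  q [-0.01  0.17 -0.04  1.7   0.15  1.27 -0.07]
turn/6deg [0. 0. 0.] shift mm [  0.   0. -70.]
  q [-0.01  0.23 -0.04  1.78  0.16  1.13 -0.1 ]
```

Emit:
{"op": "step_arm", "data": {"series": [[[0,0,0,15,15,0,-0.3],[0,0,0,35,40,0,-0.3],[0,0,0,55,70,0,-0.3],[-0.2,0,0,78,100,0,-0.3],[-0.4,0,0,100,130,0,-0.3],[-0.6,0,0,120,160,0,-0.3],[-0.8,0,0,133,185,0,-0.3],[-1.0,0,0,141,198,0,-0.3],[-1.2,0,0,144,204,0,-0.3],[-1.33,0,0,144,204,0,-0.3]]]}}

```text
time: 34.5
tcp_pos: [0.5709, -0.0409, 0.2674]
orientation: [[-0.023, 1.0, -0.003], [0.99, 0.022, -0.14], [-0.14, -0.006, -0.99]]
wrist_force: [-0.1, -0.3, -5.4]
finger_gap: 0.695
gripper_force: 44.6
```

Emit:
{"op": "step_arm", "data": {"series": [[[0,0,0,0,0,-10,-0.3],[0,0,0,0,0,-20,-0.3],[0,0,0,0,0,-30,-0.3],[0,0,0,0,0,-40,-0.3],[0,0,0,0,0,-50,-0.3],[0,0,0,0,0,-57,-0.3],[0,0,0,0,0,-62,-0.3],[0,0,0,0,0,-66,-0.3],[0,0,0,0,0,-68,-0.3],[0,0,0,0,0,-68,-0.3]]]}}

```text
time: 35.5
tcp_pos: [0.5714, -0.0418, 0.2001]
orientation: [[-0.021, 1.0, -0.001], [0.99, 0.021, -0.14], [-0.14, -0.004, -0.99]]
wrist_force: [-0.4, -0.1, -4.5]
finger_gap: 0.692
gripper_force: 44.6
```

```bash
python3 - <<'E'
from tgt import *
np.set_printoptions(suppress=True,precision=4)
s=status.read_state();p=s['tcp_pos'];d=s['orientation'][:,2]
print(bxi(p),bxi(p+.104*d),s['wrist_force'],s['finger_gap'])
plan([(bx(.001,-.103,.1993),RP)])
E
```

```text
[ 0.0011 -0.1029  0.2001] [ 0.0007 -0.1174  0.0971] [-0.3888 -0.1311 -4.4769] 0.6917780854005492
turn/6deg [ 0.   -0.04  0.01] shift mm [-0. -0. -1.]
  q [-0.01  0.23 -0.03  1.78  0.16  1.13 -0.09]
```

Emit:
{"op": "step_arm", "data": {"series": [[[0,0,0,0,0,-1,-0.3],[0,0,0,0,0,-1,-0.3],[0,0,0,0,0,-1,-0.3],[0,0,0,0,0,-1,-0.3],[0,0,0,0,0,-1,0.2],[0,0,0,0,0,-1,0.4],[0,0,0,0,0,-1,0.6],[0,0,0,0,0,-1,1],[0,0,0,0,0,-1,1],[0,0,0,0,0,-1,1]]]}}

```text
time: 36.5
tcp_pos: [0.5717, -0.0419, 0.1997]
orientation: [[-0.021, 1.0, -0.0], [0.99, 0.021, -0.14], [-0.14, -0.003, -0.99]]
wrist_force: [-0.6, 0.1, -0.7]
finger_gap: 1.003
gripper_force: 0.0
```

Emit:
{"op": "step_arm", "data": {"series": [[[0,0,0,0,0,0,1],[0,0,0,0,0,0,1],[0,0,0,0,0,0,1],[0,0,0,0,0,10,1],[0,0,0,0,0,30,1],[0.3,0,0,0,0,60,1],[0.6,0,0,-15,0,95,1],[0.9,0,0,-40,0,130,1],[1.1,0,0,-70,-20,165,1],[1.33,0,0,-100,-40,200,1]]]}}

```text
time: 37.5
tcp_pos: [0.4705, -0.0816, 0.4011]
orientation: [[-0.023, 1.0, 0.0], [1.0, 0.023, -0.0], [-0.0, 0.0, -1.0]]
wrist_force: [-0.2, -1.1, 0.3]
finger_gap: 1.0
gripper_force: 0.0
```

Emit:
{"op": "step_arm", "data": {"series": [[[0,0,0,-10,-20,10,1],[0,0,0,-20,-40,20,1],[0,0,0,-20,-60,20,1],[0,0,0,-20,-80,20,1],[0,0,0,-20,-100,20,1],[0,0,0,-20,-100,20,0.5],[0,0,0,-20,-100,20,0.18],[0,0,0,-20,-100,20,0.18],[0,0,0,-20,-100,20,0.18],[0,0,0,-20,-100,20,0.18]]]}}

```text
time: 38.5
tcp_pos: [0.4518, -0.1809, 0.4189]
orientation: [[-0.023, 1.0, -0.001], [1.0, 0.023, -0.001], [-0.001, -0.001, -1.0]]
wrist_force: [-0.4, 0.7, 0.2]
finger_gap: 0.592
gripper_force: 0.0
```

```bash
python3 - <<'E'
from tgt import *
from lid import *
np.set_printoptions(suppress=True,precision=4)
s=status.read_state();print(s['time'],s['tcp_pos'].round(4),s['finger_gap'])
pic('top','t4.png',(165,100,415,250),3.2)
for y in (.13,.07,.01,-.05,-.11):
    z=.055+.07+(.17-y)*.14; print(y,[ (bxi([*o[0],0])[:2].round(3).tolist(),o[1:]) for o in hough(bx(0,y,0),'top',z)])
E
```

```text
38.5 [ 0.4518 -0.1809  0.4189] 0.5920938365886124
0.13 [([0.001, 0.083], (0.94, [208, 215, 218])), ([0.004, 0.142], (0.94, [204, 210, 213]))]
0.07 [([-0.001, 0.082], (0.93, [208, 214, 218]))]
0.01 [([-0.0, -0.004], (0.93, [213, 218, 222]))]
-0.05 [([-0.001, -0.002], (0.92, [212, 218, 221]))]
-0.11 []
```

View pics/t4.png

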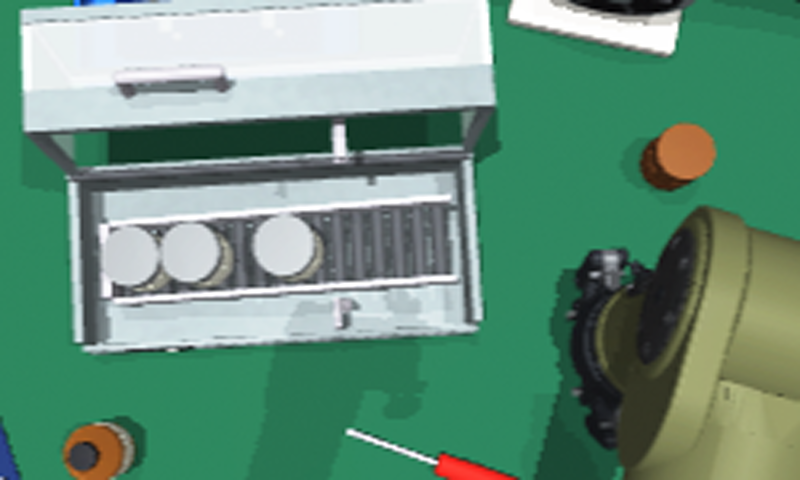

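```bash
python3 - <<'E'
from tgt import *
from lid import *
np.set_printoptions(suppress=True,precision=4)
im=cv2.imread('pics/t4.png'); g=cv2.cvtColor(im,cv2.COLOR_BGR2GRAY)
for u in(150,172,195): print(u,g[60:104:3,u].tolist())
f=lambda u,v,z:h(u,v,z)
for u,v in((118,72),(170,73),(228,70),(170,80)): print(bxi(unp('top',165+u/3.2,100+v/3.2,.315)))
z=.125+(.17-.0)*.14
for y in(.08,.03,.0): print([ (bxi([*o[0],0])[:2].round(3).tolist(),o[1:]) for o in hough(bx(0,y,0),'top',.125+(.17-y)*.14)])
plan([(bx(.121,.068,.44),RD),(bx(.121,.068,.371),RD),(bx(.056,.068,.37),RD),(bx(-.006,.068,.352),RD),(bx(-.05,.068,.33),RD)])
E
```

```text
150 [239, 242, 234, 221, 240, 252, 225, 171, 133, 116, 106, 180, 213, 211, 208]
172 [240, 242, 237, 228, 243, 238, 208, 113, 114, 117, 108, 186, 216, 210, 208]
195 [243, 227, 207, 240, 252, 226, 179, 105, 114, 116, 108, 185, 213, 209, 207]
[0.1273 0.113  0.315 ]
[0.124  0.0705 0.315 ]
[0.1239 0.0229 0.315 ]
[0.1182 0.0707 0.315 ]
[([-0.0, 0.083], (0.94, [209, 215, 218]))]
[([0.001, 0.005], (0.93, [214, 218, 222]))]
[([0.0, 0.008], (0.93, [213, 218, 222]))]
turn/6deg [ 0.01 -0.01  0.01] shift mm [236. 313.  21.]
  q [-0.18  0.42 -0.07  1.06  0.03  1.67 -0.22]
turn/6deg [0. 0. 0.] shift mm [  0.   0. -69.]
  q [-0.18  0.41 -0.08  1.2   0.03  1.53 -0.22]
turn/6deg [0. 0. 0.] shift mm [-65.  -1.  -1.]
  q [-0.18  0.27 -0.09  1.38  0.02  1.49 -0.24]
turn/6deg [0. 0. 0.] shift mm [-62.  -1. -18.]
  q [-0.18  0.15 -0.1   1.57  0.02  1.43 -0.26]
turn/6deg [0. 0. 0.] shift mm [-44.  -1. -22.]
  q [-0.18  0.06 -0.11  1.7   0.01  1.38 -0.28]
```

Emit:
{"op": "step_arm", "data": {"series": [[[0,0,0,15,20,15,0.18],[0,0,0,40,50,30,0.18],[0,0,0,68,88,40,0.18],[0,0,0,96,126,40,0.18],[0,0,0,124,164,40,0.18],[0,0,0,152,202,40,0.18],[0,0,0,180,240,40,0.18],[0,0,0,208,276,40,0.18],[0,0,0,228,302,40,0.18],[0,0,0,236,313,40,0.18]]]}}

```text
time: 39.95
tcp_pos: [0.6888, 0.1355, 0.4566]
orientation: [[-0.026, 1.0, -0.004], [1.0, 0.026, 0.001], [0.001, -0.004, -1.0]]
wrist_force: [-0.2, -0.2, 0.5]
finger_gap: 0.59
gripper_force: 0.0
```

```bash
python3 - <<'E'
from tgt import *
from lid import *
np.set_printoptions(suppress=True,precision=4)
s=status.read_state();print(s['time'],bxi(s['tcp_pos']),s['finger_gap'])
im=cams.read_camera('wrist'); cv2.imwrite('pics/w7.png',im[:,:,::-1])
g=cv2.cvtColor(im,cv2.COLOR_RGB2GRAY)
c=cal('wrist')
for y in(.045,.068,.09):
    o=[]
    for x in np.arange(.095,.150,.003):
        u=proj('wrist',bx(x,y,.315),c).round().astype(int); o.append(int(g[u[1],u[0]]) if 0<=u[0]<512 and 0<=u[1]<384 else -1)
    print(y,u,o)
E
```

```text
39.95 [0.1224 0.0718 0.4566] 0.5902865709969777
0.045 [296 249] [97, 100, 108, 112, 109, 110, 102, 103, 102, 114, 117, 114, 176, 176, 176, 177, 177, 178, 178]
0.068 [298 217] [100, 101, 103, 103, 102, 104, 105, 106, 104, 116, 117, 110, 177, 177, 177, 176, 177, 178, 178]
0.09 [299 185] [145, 159, 158, 157, 156, 158, 150, 150, 137, 156, 158, 134, 177, 177, 178, 178, 179, 179, 179]
```

```bash
python3 - <<'E'
from tgt import *
from lid import *
im=cv2.imread('pics/w7.png'); g=cv2.cvtColor(im,cv2.COLOR_BGR2GRAY); c=cal('wrist')
for y in(0.0,.012,.022,.028,.034,.045,.068,.09,.1,.11,.12):
    o=[]
    for x in np.arange(.06,.172,.004):
        u=proj('wrist',bx(x,y,.315),c).round().astype(int); o.append(int(g[u[1],u[0]]) if 0<=u[0]<512 and 0<=u[1]<384 else -1)
    print(y,o)
E
```

```text
0.0 [28, 27, 27, 26, 26, 64, 78, 78, 82, 82, 105, 106, 106, 107, 108, 109, 110, 132, 178, 178, 178, 178, 178, 178, 171, 170, 170, 49]
0.012 [116, 89, 29, 27, 30, 28, 82, 121, 78, 124, 105, 105, 106, 107, 109, 109, 110, 174, 177, 177, 178, 179, 179, 179, 177, 171, 52, 54]
0.022 [32, 88, 91, 30, 31, 31, 40, 94, 96, 141, 107, 105, 109, 108, 108, 109, 109, 173, 177, 177, 178, 178, 179, 178, 173, 163, 56, 54]
0.028 [36, 50, 92, 89, 32, 29, 50, 126, 98, 142, 105, 107, 109, 109, 108, 107, 117, 166, 175, 176, 177, 177, 178, 177, 178, 166, 58, 56]
0.034 [34, 36, 92, 93, 35, 30, 71, 81, 98, 141, 106, 106, 108, 109, 111, 112, 129, 113, 176, 176, 177, 178, 178, 178, 172, 136, 59, 57]
0.045 [77, 79, 79, 82, 93, 75, 82, 82, 97, 99, 99, 112, 110, 110, 103, 106, 119, 114, 175, 177, 177, 178, 177, 178, 172, 136, 64, 104]
0.068 [143, 143, 87, 88, 91, 91, 167, 83, 96, 98, 102, 103, 103, 106, 106, 110, 124, 110, 177, 177, 176, 179, 179, 178, 175, 172, 174, 171]
0.09 [146, 146, 145, 94, 100, 60, 168, 91, 104, 145, 159, 157, 157, 151, 150, 143, 159, 134, 177, 177, 178, 179, 179, 178, 173, 172, 174, 171]
0.1 [146, 86, 96, 81, 82, 83, 194, 96, 119, 147, 157, 158, 160, 149, 152, 143, 160, 138, 177, 177, 178, 179, 178, 178, 173, 172, 173, 170]
0.11 [155, 156, 158, 62, 101, 57, 201, 124, 119, 146, 142, 142, 158, 147, 152, 144, 161, 137, 177, 177, 178, 179, 178, 177, 173, 172, 175, 170]
0.12 [155, 157, 157, 61, 107, 55, 212, 83, 140, 147, 143, 143, 143, 143, 135, 100, 101, 177, 177, 177, 178, 179, 179, 178, 173, 171, 175, 171]
```

```bash
python3 - <<'E'
from tgt import *
from lid import *
im=cv2.imread('pics/w7.png'); g=cv2.cvtColor(im,cv2.COLOR_BGR2GRAY); c=cal('wrist')
print([proj('wrist',bx(x,y,.315),c).round().tolist() for x,y in((.115,.03),(.127,.03),(.115,.108),(.127,.108))])
cr=g[150:300:6,225:330:4]
print('\n'.join(' '.join('%3d'%v for v in r) for r in cr))
E
```

```text
[[246.0, 268.0], [263.0, 268.0], [245.0, 156.0], [265.0, 156.0]]
141 142 142 142 144 144 127 144 158 158 146 154 177 177 177 176 177 179 179 178 178 184 174 173 173 174 170
141 143 158 157 152 151 139 144 158 159 145 160 178 177 177 177 178 178 179 178 177 184 174 174 174 175 171
140 147 159 156 150 150 139 144 158 158 144 159 176 177 177 178 177 179 179 178 178 184 174 172 174 174 171
158 159 159 158 151 151 139 143 159 158 144 163 177 177 177 178 177 179 179 178 179 184 174 172 175 173 170
157 158 159 160 150 149 143 143 158 158 144 164 177 176 178 177 178 178 178 178 179 184 174 172 175 174 170
157 157 158 159 150 150 142 144 158 158 144 167 178 177 177 178 178 178 179 179 180 182 174 171 174 174 170
157 157 157 157 150 150 144 148 158 158 143 165 178 177 177 177 178 178 178 178 182 180 174 173 172 172 170
149 148 149 149 148 151 145 156 175 172 154 169 178 177 176 177 177 178 179 177 181 179 174 172 173 171 171
149 147 150 149 149 150 146 154 173 172 153 173 177 178 178 178 178 178 179 178 181 175 173 172 173 171 171
147 134 133 148 148 149 143 155 173 171 151 173 178 178 177 177
[... 964 characters left out ...]
 177 177 178 177 178 179 182 172  62  63  61 100 101
105 106 107 108 109 111 110 113 126 124 115 176 176 176 176 176 178 178 177 179 181 172  61  58  60  76  91
105 106 107 109 108 108 109 105 120 120 158 176 176 175 176 176 177 177 177 179 178 172  59  58  57  56  90
105 106 107 110 110 109 108 109 110 110 167 176 176 175 176 177 177 177 178 179 176 172  60  55  56  53  60
105 105 107 108 108 109 109 108 109 110 174 176 177 178 178 177 178 178 180 180 171 171  58  58  54  53  50
105 107 107 107 105 107 107 108 109 110 173 178 177 176 177 177 179 178 179 180 171 171  56  56  52  52  49
104 106 104 106 107 109 108 109 108 110 174 177 176 177 178 178 179 179 178 180 171 171 105  55  53  49  48
```

Emit:
{"op": "step_arm", "data": {"series": [[[0,0,0,1,-2,-15,0.18],[0,0,0,1,-2,-30,0.18],[0,0,0,1,-2,-45,0.18],[0,0,0,1,-2,-60,0.18],[0,0,0,1,-2,-75,0.18],[0,0,0,1,-2,-86,0.18],[0,0,0,1,-2,-86,0.0],[0,0,0,1,-2,-86,-0.2],[0,0,0,1,-2,-86,-0.4],[0,0,0,1,-2,-86,-0.44]]], "grip_force": 20}}

```text
time: 41.0
tcp_pos: [0.6889, 0.1294, 0.3739]
orientation: [[-0.021, 1.0, 0.0], [1.0, 0.021, -0.0], [-0.0, 0.0, -1.0]]
wrist_force: [0.4, -0.3, 0.3]
finger_gap: 0.275
gripper_force: 0.0
```

```bash
python3 - <<'E'
from tgt import *
from lid import *
s=status.read_state();print(s['time'],bxi(s['tcp_pos']).round(4),s['finger_gap'],s['wrist_force'])
for y in(.14,.08,.03): print([ (bxi([*o[0],0])[:2].round(3).tolist(),o[1:]) for o in hough(bx(0,y,0),'top',.125+(.17-y)*.14)])
E
```

```text
41.0 [0.1224 0.0658 0.3739] 0.2747085192433719 [ 0.36456777 -0.33360754  0.28992605]
[]
[]
[]
```

```bash
python3 - <<'E'
from tgt import *
from lid import *
im=cams.read_camera('top')
for y in np.arange(.15,-.12,-.01):
    p=bx(0,y,.125+(.17-y)*.14); u=proj('top',p).round().astype(int); print(round(y,2),im[u[1],u[0]].tolist(),end='; ')
E
```

```text
0.15 [121, 126, 82]; 0.14 [130, 136, 88]; 0.13 [142, 146, 97]; 0.12 [146, 151, 99]; 0.11 [157, 163, 109]; 0.1 [160, 164, 111]; 0.09 [165, 171, 117]; 0.08 [163, 168, 113]; 0.07 [150, 155, 101]; 0.06 [144, 150, 98]; 0.05 [137, 141, 92]; 0.04 [127, 132, 85]; 0.03 [120, 124, 80]; 0.02 [103, 107, 70]; 0.01 [87, 91, 58]; -0.0 [139, 143, 141]; -0.01 [129, 130, 123]; -0.02 [101, 106, 113]; -0.03 [64, 68, 71]; -0.04 [62, 66, 69]; -0.05 [61, 65, 67]; -0.06 [70, 72, 78]; -0.07 [80, 87, 91]; -0.08 [71, 73, 77]; -0.09 [79, 86, 89]; -0.1 [72, 76, 81]; -0.11 [100, 109, 112];
```

Emit:
{"op": "step_arm", "data": {"series": [[[0,0,0,-8,0,1,-0.44],[0,0,0,-18,0,2,-0.44],[0,0,0,-28,0,3,-0.44],[0,0,0,-38,0,3,-0.44],[0,0,0,-48,0,3,-0.44],[0,0,0,-58,0,3,-0.44],[0,0,0,-68,0,2,-0.44],[0,0,0,-78,0,1,-0.44],[0,0,0,-88,0,0,-0.44],[0,0,0,-98,0,-3,-0.44]]]}}

```text
time: 42.2
tcp_pos: [0.5896, 0.1297, 0.3696]
orientation: [[-0.022, 1.0, -0.002], [1.0, 0.022, -0.0], [-0.0, -0.002, -1.0]]
wrist_force: [0.9, 0.1, 1.1]
finger_gap: 0.28
gripper_force: 0.8
```

Emit:
{"op": "step_arm", "data": {"series": [[[0,0,0,-8,0,-2,-0.44],[0,0,0,-16,0,-5,-0.44],[0,0,0,-24,0,-8,-0.44],[0,0,0,-32,0,-11,-0.44],[0,0,0,-40,0,-15,-0.44],[0,0,0,-48,0,-19,-0.44],[0,0,0,-56,0,-23,-0.44],[0,0,0,-63,0,-28,-0.44],[0,0,0,-70,0,-33,-0.44],[0,0,0,-75,0,-38,-0.44]]]}}

```text
time: 43.2
tcp_pos: [0.5149, 0.1294, 0.3313]
orientation: [[-0.021, 1.0, -0.002], [1.0, 0.021, -0.001], [-0.001, -0.002, -1.0]]
wrist_force: [0.2, 0.5, -0.6]
finger_gap: 0.278
gripper_force: 0.0
```

```bash
python3 - <<'E'
from tgt import *
from lid import *
s=status.read_state();print(s['time'],bxi(s['tcp_pos']).round(4),s['finger_gap'],s['wrist_force'])
im=cams.read_camera('wrist'); cv2.imwrite('pics/w8.png',im[:,:,::-1]); g=cv2.cvtColor(im,cv2.COLOR_RGB2GRAY)
for th in(.6,.7,.8,.85,.9,1.0,1.3,1.6):
    x=.085-.216*np.cos(th)+.03*np.sin(th); z=.1+.216*np.sin(th)+.03*np.cos(th); a,b=proj('wrist',bx(x,.028,z)),proj('wrist',bx(x,.108,z)); print(th,round(x,3),round(z,3),a.round(),b.round())
print('\n'.join(' '.join('%3d'%v for v in r) for r in g[140:320:12,180:340:5]))
E
```

```text
43.2 [-0.0516  0.0696  0.3313] 0.27832182497583974 [ 0.23795506  0.50813274 -0.57273223]
0.6 -0.076 0.247 [212. 321.] [205. 174.]
0.7 -0.061 0.262 [240. 342.] [237. 184.]
0.8 -0.044 0.276 [276. 364.] [279. 194.]
0.85 -0.035 0.282 [297. 375.] [305. 199.]
0.9 -0.026 0.288 [321. 386.] [334. 204.]
1.0 -0.006 0.298 [376. 408.] [402. 215.]
1.3 0.056 0.316 [580. 457.] [666. 240.]
1.6 0.121 0.315 [770. 454.] [905. 238.]
 82  85  85  84  83  80  80  82  81 153  71 146 146 145 146 144 147 147 185  82 120 120 120 119 121 118 120 120 121 121 121 123
 77  78  79  83  83  78  81  85  82 158  71 145 146 146 145 147 149 145 185  79 117 118 115 116 116 116 116 118 106 110 123 122
 77  77  78  78  77  80  80  80  82 157  81 147 148 145 146 146 147 126 101 109 115 122 124 128 132 133 134 135 138 140 140 127
 77  77  76  77  77  79  80  80  81 149 108 145 147 147 115 140 154 156 150 138 140 137 137 137 136 136 134 131 124 116 119 123
 77  78  79  78  78  78  81  80  82 135 134 147 129 148 112 143 156 158 153 138 122 116 109 118 120 122 121 119 120 121 122 129
 76  76  77  77  77  78  79  81  79  88  98 
[... 535 characters left out ...]
 104 105  99  89  44  88  87  90  92  92  92  92  92 100 168
 55  56  57  57  32  29  54  93  93  32  47  83  98  98  89  87  92  92  93  87  90  39  47  87  86  46  45  49  91  93 101 166
 56  56  57  55  37  36  94  82  68  29  41  78  80  79  79  88  91  93  91  87  80  35  35  84  84  81  52  51  51  92 134 165
 54  53  32  30  26  80  82  82  30  29  40  78  78  80  78  87  92  91  89  88  81  35  36  60  84  84  38  42  40  69 166 159
 29  29  41  35  38  29  30  55  33  30 102  81 144 145  99 102  91  91  92  99  86  36  34  51  34  38  36  39  41  41  40  79
 26  25  24  26  27  32  31  31  35  34 146  67 144 144 138 104 109 112 106  97  93  57  33  35  36  33  34  34  34  36  37  38
```

Emit:
{"op": "step_arm", "data": {"series": [[[0,0,0,0,0,8,-0.44],[0,0,0,0,0,18,-0.44],[0,0,0,0,0,30,-0.44],[0,0,0,0,0,45,-0.44],[0,0,0,0,0,60,-0.44],[0,0,0,0,-5,75,-0.6],[0,0,0,0,-15,85,-1],[0,0,0,-10,-30,90,-1],[0,0,0,-15,-45,90,-1],[0,0,0,-20,-60,90,-1]]]}}

```text
time: 44.25
tcp_pos: [0.4948, 0.0673, 0.4215]
orientation: [[-0.02, 1.0, -0.002], [1.0, 0.02, -0.001], [-0.001, -0.002, -1.0]]
wrist_force: [-1.0, 0.1, -0.7]
finger_gap: 0.0
gripper_force: 0.0
```

```bash
python3 - <<'E'
from tgt import *
from lid import *
np.set_printoptions(suppress=True,precision=3)
s=status.read_state();print(s['time'],bxi(s['tcp_pos']).round(4),s['finger_gap'],s['wrist_force'])
plan([(bx(-.065,.0,.34),RD),(bx(-.065,.0,.29),RD),(bx(-.065,.0,.27),RD)])
E
```

```text
44.25 [-0.073  0.008  0.421] 0.0003075669502974872 [-0.971  0.054 -0.675]
turn/6deg [ 0.01 -0.02  0.02] shift mm [  8.  -8. -81.]
  q [-0.1   0.   -0.07  1.74  0.    1.39 -0.15]
turn/6deg [0. 0. 0.] shift mm [  0.   0. -50.]
  q [-0.1   0.03 -0.07  1.82  0.    1.3  -0.15]
turn/6deg [0. 0. 0.] shift mm [  0.   0. -20.]
  q [-0.1   0.04 -0.07  1.85  0.    1.25 -0.15]
```

Emit:
{"op": "step_arm", "data": {"series": [[[0,0,0,4,-4,-10,-1],[0,0,0,8,-8,-20,-1],[0,0,0,8,-8,-20,-1],[0,0,0,8,-8,-20,-1],[0,0,0,8,-8,-20,-1],[0,0,0,8,-8,-20,-1],[0,0,0,8,-8,-20,-1],[0,0,0,8,-8,-20,-1],[0,0,0,8,-8,-20,-1],[0,0,0,8,-8,-20,-1]]]}}

```text
time: 45.25
tcp_pos: [0.5037, 0.0614, 0.4019]
orientation: [[-0.021, 1.0, -0.001], [1.0, 0.021, -0.001], [-0.001, -0.001, -1.0]]
wrist_force: [-0.7, -0.0, -0.1]
finger_gap: 0.001
gripper_force: 0.0
```

Emit:
{"op": "step_arm", "data": {"series": [[[0,0,0,0,0,0,-1],[0,0,0,0,0,0,-1],[0,0,0,0,0,0,-1],[0,0,0,0,0,0,-1],[0,0,0,0,0,0,-1],[0,0,0,0,0,-10,-1],[0,0,0,0,0,-20,-1],[0,0,0,0,0,-35,-1],[0,0,0,0,0,-50,-1],[0,0,0,0,0,-60,-1]]]}}

```text
time: 46.25
tcp_pos: [0.503, 0.0612, 0.3393]
orientation: [[-0.021, 1.0, -0.004], [1.0, 0.021, -0.001], [-0.001, -0.004, -1.0]]
wrist_force: [-0.3, 0.4, -0.0]
finger_gap: 0.002
gripper_force: 0.0
```

Emit:
{"op": "step_arm", "data": {"series": [[[0,0,0,0,0,-6,-1],[0,0,0,0,0,-12,-1],[0,0,0,0,0,-18,-1],[0,0,0,0,0,-24,-1],[0,0,0,0,0,-28,-1],[0,0,0,0,0,-32,-1],[0,0,0,0,0,-36,-1],[0,0,0,0,0,-40,-1],[0,0,0,0,0,-43,-1],[0,0,0,0,0,-46,-1]]]}}

```text
time: 47.25
tcp_pos: [0.5037, 0.0613, 0.2956]
orientation: [[-0.021, 1.0, -0.001], [1.0, 0.021, -0.001], [-0.001, -0.001, -1.0]]
wrist_force: [-0.1, 0.6, 0.1]
finger_gap: 0.0
gripper_force: 0.0
```

Emit:
{"op": "step_arm", "data": {"series": [[[0,0,0,0,0,-1,-1],[0,0,0,0,0,-2,-1],[0,0,0,0,0,-3,-1],[0,0,0,0,0,-4,-1],[0,0,0,0,0,-5,-1],[0,0,0,0,0,-6,-1],[0,0,0,0,0,-7,-1],[0,0,0,0,0,-8,-1],[0,0,0,0,0,-9,-1],[0,0,0,0,0,-10,-1]]]}}

```text
time: 48.25
tcp_pos: [0.5037, 0.0613, 0.2856]
orientation: [[-0.021, 1.0, -0.001], [1.0, 0.021, -0.001], [-0.001, -0.001, -1.0]]
wrist_force: [0.9, 0.9, 0.6]
finger_gap: 0.0
gripper_force: 0.0
```

Emit:
{"op": "step_arm", "data": {"series": [[[0,0,0,0,0,-1,-1],[0,0,0,0,0,-2,-1],[0,0,0,0,0,-3,-1],[0,0,0,0,0,-4,-1],[0,0,0,0,0,-5,-1],[0,0,0,0,0,-5.5,-1],[0,0,0,0,0,-6,-1],[0,0,0,0,0,-6.5,-1],[0,0,0,0,0,-7,-1],[0,0,0,0,0,-7,-1]]]}}

```text
time: 49.25
tcp_pos: [0.5036, 0.0613, 0.2787]
orientation: [[-0.021, 1.0, -0.001], [1.0, 0.021, -0.001], [-0.001, -0.001, -1.0]]
wrist_force: [-0.4, -0.3, -0.4]
finger_gap: 0.001
gripper_force: 0.0
```

```bash
python3 - <<'E'
from tgt import *
from lid import *
np.set_printoptions(suppress=True,precision=3)
s=status.read_state();print(s['time'],bxi(s['tcp_pos']).round(4),s['wrist_force'])
# hood angle: where is the handle bar / front-left hood corner? differential with start picture of scene
a=cv2.imread('pics/scene0.png'); b=cv2.resize(cams.read_camera('scene')[:,:,::-1],None,fx=1.5,fy=1.5,interpolation=cv2.INTER_CUBIC)
d=cv2.absdiff(a,b).max(2); cv2.imwrite('pics/sdiff.png',d)
for n,th in(('0',0),('.05',.05),('.1',.1),('.4',.4),('1.6',1.6)):
    q=lambda f,z,y:bx(.085-f*np.cos(th)+z*np.sin(th),y,.1+f*np.sin(th)+z*np.cos(th))
    print(n,[ (proj('scene',q(.175,.1,y))*1.5).round(0).tolist() for y in(.2,-.2)])
# edge rows in scene near the -y front top corner column profile
for k,im in(('start',a),('now',b)):
    g=cv2.cvtColor(im,cv2.COLOR_BGR2GRAY); print(k,g[225:275:2,345].tolist())
E
```

```text
49.25 [-0.064  0.002  0.279] [-0.366 -0.321 -0.422]
0 [[514.0, 287.0], [326.0, 244.0]]
.05 [[514.0, 285.0], [324.0, 242.0]]
.1 [[514.0, 284.0], [323.0, 240.0]]
.4 [[513.0, 280.0], [313.0, 234.0]]
1.6 [[484.0, 364.0], [254.0, 303.0]]
start [109, 109, 110, 110, 110, 109, 111, 110, 111, 128, 166, 180, 206, 233, 238, 236, 235, 236, 235, 235, 233, 233, 233, 235, 235]
now [106, 106, 106, 107, 106, 106, 108, 107, 108, 126, 163, 178, 202, 231, 236, 234, 233, 233, 233, 233, 231, 230, 231, 232, 233]
```

Emit:
{"op": "step_arm", "data": {"series": [[[0,0,0,0,0,-0.5,-1],[0,0,0,0,0,-1,-1],[0,0,0,0,0,-1.5,-1],[0,0,0,0,0,-2,-1],[0,0,0,0,0,-2,-1],[0,0,0,0,0,-2.5,-1],[0,0,0,0,0,-2.5,-1],[0,0,0,0,0,-3,-1],[0,0,0,0,0,-3,-1],[0,0,0,0,0,-3,-1]]]}}

```text
time: 50.3
tcp_pos: [0.5037, 0.0613, 0.2777]
orientation: [[-0.021, 1.0, -0.0], [1.0, 0.021, -0.001], [-0.001, -0.0, -1.0]]
wrist_force: [-4.0, -0.7, 10.2]
finger_gap: 0.0
gripper_force: 4.9
```

Emit:
{"op": "step_arm", "data": {"series": [[[0,0,0,0,0,10,-1],[0,0,0,0,0,30,-1],[0,0,0,0,0,60,-1],[0,0,0,0,0,90,-1],[0,0,0,-10,-30,120,-1],[0,0,0,-20,-70,130,-1],[0,0,0,-30,-115,130,-1],[0,0,0,-40,-160,130,-1],[0,0,0,-45,-205,130,-1],[0,0,0,-45,-250,130,-1]]]}}

```text
time: 51.3
tcp_pos: [0.4578, -0.1905, 0.4065]
orientation: [[-0.021, 1.0, 0.0], [1.0, 0.021, -0.001], [-0.001, 0.0, -1.0]]
wrist_force: [1.5, 0.1, 0.4]
finger_gap: -0.0
gripper_force: 0.0
```

```bash
python3 - <<'E'
from tgt import *
from lid import *
np.set_printoptions(suppress=True,precision=3)
s=status.read_state();print(s['time'],s['tcp_pos'],s['wrist_force'])
a=cv2.imread('pics/top0.png'); b=cv2.resize(cams.read_camera('top')[:,:,::-1],None,fx=1.5,fy=1.5,interpolation=cv2.INTER_CUBIC)
r=lambda im:cv2.cvtColor(im,cv2.COLOR_BGR2GRAY)[195:345,260:490].astype(np.float32)
A,B=r(a),r(b)
print('front edge', [A[100:125:2,k].astype(int).tolist() for k in(30,)],[B[100:125:2,k].astype(int).tolist() for k in(30,)])
for sl in((slice(95,145),slice(40,130)),(slice(0,40),slice(10,150))):
    print('shift',cv2.phaseCorrelate(A[sl].copy(),B[sl].copy()))
for y in np.arange(.15,-.13,-.01):
    p=bx(0,y,.125+(.17-y)*.14); u=(proj('top',p)*1.5).round().astype(int); print(round(y,2),int(a[u[1],u[0]].mean()),int(b[u[1],u[0]].mean()),end='; ')
E
```

```text
51.3 [ 0.458 -0.191  0.406] [1.474 0.054 0.436]
front edge [[240, 240, 240, 240, 240, 239, 225, 218, 216, 191, 102, 98, 97]] [[240, 240, 240, 240, 240, 239, 225, 218, 216, 191, 102, 98, 97]]
shift ((0.004387946597177006, 0.006028284523814875), 0.9705944565667046)
shift ((0.009257209594579763, 0.029383728593867176), 0.9984506317310863)
0.15 240 242; 0.14 238 242; 0.13 238 243; 0.12 238 243; 0.11 238 242; 0.1 239 242; 0.09 238 242; 0.08 239 243; 0.07 238 243; 0.06 241 243; 0.05 238 243; 0.04 242 243; 0.03 238 243; 0.02 241 243; 0.01 238 243; -0.0 239 243; -0.01 238 245; -0.02 238 238; -0.03 239 239; -0.04 238 238; -0.05 240 240; -0.06 238 238; -0.07 241 241; -0.08 238 238; -0.09 241 241; -0.1 239 238; -0.11 240 240; -0.12 238 238; -0.13 239 239;
```

```bash
python3 -c "
from bench import sign_off
print(sign_off())"
```

```text
the job is handed in; nothing more can be done
None
```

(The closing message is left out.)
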